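# Draw out the imager's specimen plate and load the dish

## Robot

A 6-joint arm with a two-finger parallel gripper is mounted at the origin on the work surface. World frame = base frame: x ahead of the robot, y to its left, z up, the work surface at z = 0. Lengths are in m, angles in rad, forces in N, time in s.
With the tool pointing down it reaches from about 0.3 to 0.75 m from the base axis. Payload 8.5 kg.
Tool frame: the origin (TCP) lies between the finger pads; the fingertips stand 22 mm ahead of it and the grasp point (between the pads) lies 3 mm ahead of it; z points along the fingers, y is the line along which they close (so a half turn about z gives the same grasp; the last joint's range is limited). The gripper opens to 88 mm and grips with 3 to 60 N. Pads are 18 mm wide; open, the fingers measure 123 mm over their backs; the gripper's body (75 mm by 187 mm) begins 45 mm behind the grasp point.
Start: joints at [-1.367, 0.381, 1.297, -0, 1.464, -0.215], TCP at [0.224, -0.502, 0.227] pointing down, gripper open.
Joint ranges: [-3.11, 3.11], [-0.89, 2.33], [0.22, 2.48], [-1.42, 4.56], [0.17, 2.85], [-2.88, 2.88]. Speed limits (rad/s): [2.39, 2.39, 3.14, 3.14, 3.14, 3.14].

## Interface

Orientations are given as a unit quaternion [w, x, y, z].
In Python, from rig import r gives the robot as it stands. The module is installed in compiled form; this text tells all that it offers.
- The arm moves only by the shell command python3 -m jog 'ROWS' [FORCE]. ROWS is JSON, a list of rows, each an object of numbers: "dx", "dy", "dz": the shift along the tool's x, y, z in units of 25 mm (1.0 is 25 mm); "turn": the turn about the tool's z in units of 8 degrees (1.0 is 8 degrees); "gripper": the opening, from -1 (shut) to 1 (fully open). A call has 1 to 20 rows; each row is the pose to reach, as a shift and turn from the pose commanded when the call began, along the tool's axes at that moment; what a row does not reach only later rows make up. A row lasts 1/10 s, in which the tool goes at most 50 mm and 8.59 degrees, less where a joint would pass 70% of its speed; a pose out of reach is approached as far as the arm can. A call with a gripper value outside its range is refused whole. The fingers move at their own pace and stop on an object; FORCE is the grip in N (left out, the last holds). Time passes only in rows, so rows that repeat a pose let the fingers close. It gives the time, the measured TCP pose, the force, the opening and the grip force at its end, in the units of the state.
- r.observe(): the state, without advancing time (a new reading comes with each control period).
- r.read_camera(name): name is "scene" or "side" or "wrist"; returns a dict with "image" (400x640x3 uint8, red, green, blue), "mtx" (3x3 intrinsics, pixels), "k1" (the pictures are not rectified: a ray, as slopes to the right and down, at radius r is drawn at 1 + k1 r^2 times it, then the intrinsics apply), "world_from_camera" (4x4, takes a point from camera to world coordinates). Camera axes: x right, y up, looking along -z (the intrinsics and any distortion apply to the point x, -y, -z); pixel columns grow to the right and rows downward; lengths in m; the calibration is good to about 2 mm. A picture is of the moment at which its call begins. There is no depth.
- r.sign_off(): hands the job in; it is judged then, once.
Trained networks look in the newest picture that a camera, given by its name, has taken for a name from the list of things; names that differ only in an ending like _2 or _b are one class to them, and where a whole thing is asked for, a point or a joint stands for the part that bears it (a point fixed in the world has none). Each returns a list of dicts, best first, with "conf" (0 to 1); they miss things now and then, are a little off and sometimes report something else, mostly with a low value. They report only what shows in the picture. A call takes as long as a camera call. They do not tell look-alikes from the thing itself.
- r.recognise(label, camera): "extent" ([left, top, width, height] in pixels, round what is visible of it).
The state is a dict: "clock": time; "joint_pos": joint angles; "dq": joint speeds; "tau": joint torques, N m; "tcp_pos": TCP position; "tcp_rot": TCP orientation; "force": force on the tool from outside, world axes, zero at the start; "ft_torque": the same for the moment, N m; "gripper_width": finger opening in m; "finger_force": force on a finger pad.
Only numpy, scipy, OpenCV 4.12 (cv2) and the standard library are available. Lean on these libraries where they do the work, as an engineer would, in place of code of your own. Each camera call takes 0.05 s, during which the arm holds its last target. There are 200 camera calls.

## Task

Pressing down steadily on top of the imager's flat specimen plate, drag it out from under the hood towards you until it rests on its stop, then take the small dish and set it fully down in the plate's round well. Keep the dish upright, do not press harder on the imager than the sliding needs (it is delicate), leave the other things on the bench where they are, and leave the plate fully out.

Things in the scene. Friction and masses are not known exactly. Their poses are not given: they have to be found in the camera images.
- imager: Low white bench unit, fixed, 330 mm deep (x), 130 wide. Origin under the middle of the hood's front face at foot level; height differs by up to 12 mm. x points into the hood. Level deck x=-210 to 0 mm, z=40, where the plate slides between rails whose tops (z=48) are flush with the plate's top. Delicate: more than 28 N on it or its plate does damage.
- hood (a point): Middle of the upper edge of the hood's front face. The hood covers 120 mm (imager x) by 150 mm and stands 55 mm above the plate's top; a round black cap, 52 mm in diameter, 18 mm high, sits on it 75 mm behind this edge. Its opening over the plate is 22 mm high.
- plate (a joint): Travel of the specimen plate in m along the imager's -x: 0 = fully in, 0.100 = fully out at its rigid stop; starts 0 to 0.018. Bare aluminium, 150 mm long (x), 90 wide, 8 thick, no edge to grasp; front 80 to 98 mm showing at first. Slide friction about 7 N. Fingertip friction varies (0.45 to 0.75): pressing with 17 to 20 N drags it, less than 10 N slips.
- plate_press (a point): Point on the plate's flat top, on its centre line, 25 mm behind its front edge, a good spot to press; moves with the plate, axes as the imager's. Touch down slowly, at 10 mm/s or less: the plate is rigid, and a sharp tap also counts as pressing too hard.
- plate_well (a point): Centre of the floor of the plate's round well; moves with the plate, axes as the imager's. Well 38 mm in diameter, 5 mm deep below the plate's top, with a 1.5 mm bevel at its mouth; 95 mm behind plate_press. Under the hood at first; at the stop its centre is 60 mm in front of the hood.
- dish: Small round white lidded dish standing on the bench left or right of the imager: 35 mm in diameter up to 8 mm height, then a lid 38 mm in diameter up to its flat top at 20 mm; about 30 g. Origin at the centre of its underside, z up. Grip across the lid with the fingertips 9 mm or more above the underside, so that they clear the plate when it is in the well.
- wide_dish: Bystander: larger white lidded dish, 61 mm in diameter, 20 mm high, on the other side of the imager; too wide for the well. Origin at the centre of its underside.
- media_bottle: Bystander: amber jar, 48 mm in diameter, 85 mm high. Origin at the centre of its underside.
- tip_box: Bystander: blue box 120 x 80 mm, 52 mm high. Origin at the centre of its underside.
- insert_ring: Bystander: flat steel ring, 68 mm in diameter, 6 mm high. Origin at the centre of its underside.
Not all that is in view belongs to the job. Leave any black, brown or yellow look-alike of the dish alone.

How it is judged:
By the outcome, as a careful person would: the job done as asked, in the order asked, and still so for the second after the job is handed in, with the robot touching nothing.
It also fails if it takes over 72 s, if anything falls off the work surface, if the arm or the gripper's body presses on something with over 40 N, if the wrist force passes 120 N, or if a joint passes its speed limit or range.

## Working session

There is one attempt and no reset: what is moved stays moved. The work goes in short steps, Python scripts to look and compute and a shell command to move; the robot and the scene stay as the last step left them, time stands still between calls to the robot, and variables do not carry over. Pictures are saved under pics/ and viewed, at most 10 in all, crops included, and the job is handed in when it is done.

```bash
mkdir -p pics
cat > h.py <<'E'
import numpy as np, cv2
from rig import r
def cam(n,save=None):
    c=r.read_camera(n)
    if save: cv2.imwrite('pics/'+save+'.png',c['image'][:,:,::-1])
    return c
def ray(c,u,v):
    K=np.array(c['mtx']);x=np.array([(u-K[0,2])/K[0,0],(v-K[1,2])/K[1,1]])
    y=x.copy()
    for _ in range(20): y=x/(1+c['k1']*(y@y))
    T=np.array(c['world_from_camera']);d=T[:3,:3]@np.array([y[0],-y[1],-1]);return T[:3,3],d/np.linalg.norm(d)
def atz(c,u,v,z):
    o,d=ray(c,u,v);return o+d*(z-o[2])/d[2]
def proj(c,p):
    T=np.array(c['world_from_camera']);q=T[:3,:3].T@(np.array(p)-T[:3,3]);y=np.array([q[0],-q[1]])/-q[2]
    y=y*(1+c['k1']*(y@y));K=np.array(c['mtx']);return np.array([K[0,0]*y[0]+K[0,2],K[1,1]*y[1]+K[1,2]])
def tri(rs):
    A=0;b=0
    for o,d in rs:
        P=np.eye(3)-np.outer(d,d);A=A+P;b=b+P@o
    x=np.linalg.solve(A,b);return x,[np.linalg.norm((np.eye(3)-np.outer(d,d))@(x-o)) for o,d in rs]
E
python3 - <<'E'
from h import *
import cv2
for n in ['scene','side','wrist']:
    c=cam(n,n+'0'); print(n,np.round(c['world_from_camera'],3).tolist(),np.round(c['mtx'],1).tolist(),c['k1'])
    for l in ['imager','hood','plate','dish','wide_dish','media_bottle','tip_box','insert_ring']:
        print(l,[(np.round(e['extent']).tolist(),round(e['conf'],2)) for e in r.recognise(l,n)[:3]])
print(r.observe())
E
```

```text
scene [[0.74, -0.47, 0.481, 1.072], [0.672, 0.536, -0.511, -0.576], [-0.018, 0.701, 0.713, 0.847], [0.0, 0.0, 0.0, 1.0]] [[413.3, 0.0, 321.6], [0.0, 413.3, 206.4], [0.0, 0.0, 1.0]] -0.07000955307116709
imager [([270.0, 195.0, 138.0, 100.0], 0.79)]
hood [([268.0, 192.0, 139.0, 101.0], 0.71)]
plate [([313.0, 214.0, 32.0, 33.0], 0.78)]
dish [([210.0, 253.0, 11.0, 13.0], 0.71), ([224.0, 271.0, 22.0, 18.0], 0.7), ([248.0, 246.0, 15.0, 17.0], 0.58)]
wide_dish [([371.0, 147.0, 22.0, 18.0], 0.58)]
media_bottle [([280.0, 297.0, 22.0, 39.0], 0.89)]
tip_box [([430.0, 151.0, 47.0, 39.0], 0.72)]
insert_ring [([206.0, 345.0, 35.0, 29.0], 0.56)]
side [[-0.677, 0.379, -0.631, -0.14], [-0.735, -0.375, 0.564, 0.635], [-0.023, 0.846, 0.533, 0.701], [0.0, 0.0, 0.0, 1.0]] [[480.7, 0.0, 320.2], [0.0, 480.7, 198.1], [0.0, 0.0, 1.0]] -0.022951910855061198
imager [([255.0, 154.0, 137.0, 99.0], 0.88)]
hood [([258.0, 155.0, 132.0, 94.0], 0.83)]
plate [([294.0, 186.0, 51.0, 29.0], 0.74)]
dish [([399.0, 202.0, 13.0, 15.0], 0.55), ([410.0, 184.0, 12.0, 14.0], 0.46), ([397.0, 172.0, 10.0, 8.0], 0.44)]
wide_dish [(
[... 453 characters left out ...]
'joint_pos': array([-1.36731931e+00,  3.80589109e-01,  1.29741466e+00, -3.59850965e-06,
        1.46360095e+00, -2.15273493e-01]), 'dq': array([-9.24643027e-04,  4.97653294e-04,  1.62721831e-03,  9.31710891e-04,
        7.72712871e-05, -2.91743050e-04]), 'tau': array([-4.11191641e-04, -4.37797344e+01, -2.24728900e+01,  7.13125756e-02,
        3.14372359e-02, -1.71501597e-05]), 'tcp_pos': array([ 0.22364569, -0.50244898,  0.2267493 ]), 'tcp_rot': array([-6.04307900e-06,  9.78160919e-01,  2.07849026e-01, -1.75331325e-06]), 'force': array([-0.14602758, -0.1453976 , -0.45659124]), 'ft_torque': array([0.01652878, 0.04855999, 0.01018215]), 'finger_force': 0.0, 'gripper_width': 0.08852840203843482}
```

Run:
```python
import cv2
a=cv2.imread('pics/scene0.png');b=cv2.imread('pics/side0.png')
a=cv2.resize(a[130:390,190:490],(692,600));b=cv2.resize(b[130:340,110:430],(800,525))
cv2.imwrite('pics/sc.png',a);cv2.imwrite('pics/sd.png',b)
```

```text
(no output)
```

View pics/sc.png

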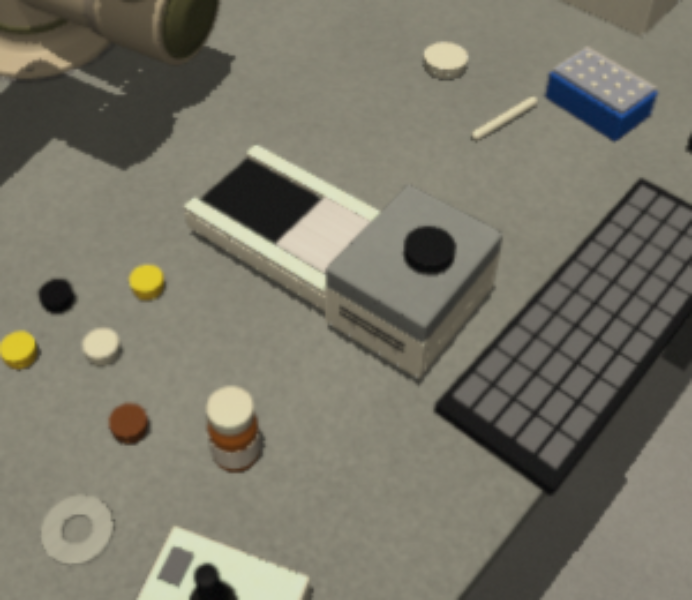

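View pics/sd.png

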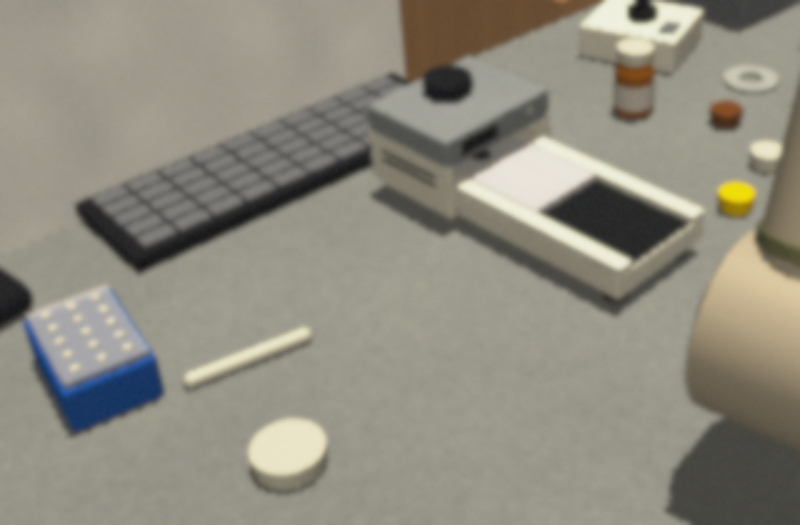

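Scene crop: the white dish is at full-frame ≈(234,280), the hood front edge runs crop (328,268)–(408,186), and the plate front edge (278,243)–(322,197). Side crop: dish ≈(416,192), hood front edge (440,150)–(548,100), plate front (543,208)–(597,175). Yellow, black and brown look-alikes stand around the dish.

Run:
```python
from h import *
s=cam('scene');d=cam('side')
S=lambda u,v:ray(s,190+u/2.307,130+v/2.307)
D=lambda u,v:ray(d,110+u/2.5,130+v/2.5)
P={}
for n,a,b in [('hoodR',(328,268),(548,100)),('hoodL',(408,186),(440,150)),('hoodBackL',(500,237),(370,118)),('hoodBackR',(425,330),(470,62)),('cap',(430,243),(448,78)),
 ('plR',(278,243),(597,175)),('plL',(322,197),(543,208)),('railR',(186,205),(700,213)),('railL',(255,148),(622,265)),
 ('dish',(101,342),(766,150)),('wide',(446,54),(288,440)),('bottle',(231,400),(635,47))]:
    x,e=tri([S(*a),D(*b)]);P[n]=x;print(n,np.round(x*1000,1),np.round(np.array(e)*1000,1))
f=lambda a,b:np.degrees(np.arctan2(*(P[a]-P[b])[[1,0]]))
print(f('hoodBackR','hoodR'),f('hoodBackL','hoodL'),f('hoodL','hoodR')-90,f('railL','railR')-90,f('plL','plR')-90)
```

```text
hoodR [ 667.2 -117.7   92.3] [2.6 2.6]
hoodL [661.3  27.7  95.4] [1.3 1.3]
hoodBackL [774.   34.2  89.2] [2.4 2.4]
hoodBackR [ 788.6 -114.6   94.3] [2. 2.]
cap [738.  -43.1 120.1] [2.1 2.1]
plR [ 578.1 -100.1   47.1] [3. 3.]
plL [570.3 -17.9  49.8] [2.9 2.9]
railR [ 460.3 -125.6   45.6] [0.2 0.2]
railL [454.5  -8.   47.8] [1.9 1.9]
dish [ 515.6 -303.3   16.8] [0.1 0.1]
wide [503.2 320.3  21.9] [1.3 1.3]
bottle [ 698.8 -287.    83. ] [1.4 1.4]
1.4342132745898966 3.3013258783028028 2.3208319304431058 2.8485755890582 5.396032505747996
```

```bash
python3 -m jog '[{"dx":3,"dy":-0.7,"turn":0.7},{"dx":5,"dy":-1.2,"turn":1.6},{"dx":7,"dy":-1.7,"turn":2.65},{"dx":9,"dy":-2.1,"turn":2.65},{"dx":11,"dy":-2.6,"turn":2.65},{"dx":13,"dy":-3.06,"turn":2.65},{"dx":13,"dy":-3.06,"turn":2.65},{"dx":13,"dy":-3.06,"turn":2.65},{"dx":13,"dy":-3.06,"turn":2.65}]'
cat > look.py <<'E'
import sys
from h import *
c=cam('wrist',sys.argv[1])
o=r.observe();print(o['clock'],o['tcp_pos'],o['tcp_rot'],o['force'])
np.savez('pics/'+sys.argv[1],T=c['world_from_camera'],K=c['mtx'],k=c['k1'])
for l in sys.argv[2:]:
    print(l,[(np.round(e['extent'],1).tolist(),round(e['conf'],2)) for e in r.recognise(l,'wrist')[:5]])
E
python3 look.py w1 dish hood plate imager
```

```text
1.5 [ 0.22365952 -0.50244891  0.22673772] [-2.18980186e-05  9.78156238e-01  2.07871049e-01 -1.14502532e-05] [ 0.24865307 -0.51095618  0.83959651]
dish []
hood []
plate []
imager []$[0]: bad value
```

```bash
python3 -m jog '[{"dx":3,"dy":-0.7,"dz":0,"turn":0.7,"gripper":1},{"dx":5,"dy":-1.2,"dz":0,"turn":1.6,"gripper":1},{"dx":7,"dy":-1.7,"dz":0,"turn":2.65,"gripper":1},{"dx":9,"dy":-2.1,"dz":0,"turn":2.65,"gripper":1},{"dx":11,"dy":-2.6,"dz":0,"turn":2.65,"gripper":1},{"dx":13,"dy":-3.06,"dz":0,"turn":2.65,"gripper":1},{"dx":13,"dy":-3.06,"dz":0,"turn":2.65,"gripper":1},{"dx":13,"dy":-3.06,"dz":0,"turn":2.65,"gripper":1},{"dx":13,"dy":-3.06,"dz":0,"turn":2.65,"gripper":1}]' && python3 look.py w1 dish hood plate imager
```

```text
clock: 2.6
tcp_pos: [0.4897, -0.3, 0.2265]
tcp_rot: [-0.0, 1.0, 0.025, -0.0]
force: [-0.1, 0.3, 0.4]
gripper_width: 0.088
finger_force: 0.0
2.65 [ 0.48911658 -0.30065952  0.22662077] [-1.03904559e-06  9.99702265e-01  2.43994487e-02 -2.19719141e-04] [-0.27708847  0.17955121 -0.23009316]
dish [([302.0, 197.0, 27.2, 29.0], 0.98), ([307.4, 128.3, 36.0, 29.8], 0.97), ([358.7, 180.3, 27.7, 28.9], 0.91), ([240.3, 152.0, 30.9, 26.8], 0.7), ([346.0, 48.4, 38.0, 40.2], 0.56)]
hood [([21.9, 0.6, 166.3, 189.8], 0.76)]
plate [([40.2, 0.0, 104.5, 85.5], 0.73)]
imager [([26.2, 2.0, 169.5, 188.2], 0.86)]
```

```bash
python3 -m jog '[{"dx":0.5,"dy":-2,"dz":0,"turn":0,"gripper":-1},{"dx":1.1,"dy":-4,"dz":0,"turn":0,"gripper":-1},{"dx":1.6,"dy":-6,"dz":0,"turn":0,"gripper":-1},{"dx":2.2,"dy":-8,"dz":0,"turn":0,"gripper":-1},{"dx":2.7,"dy":-9.9,"dz":0,"turn":0,"gripper":-1},{"dx":2.7,"dy":-9.9,"dz":0,"turn":0,"gripper":-1},{"dx":2.7,"dy":-9.9,"dz":0,"turn":0,"gripper":-1}]' && python3 look.py w2 dish hood plate imager
```

```text
clock: 3.55
tcp_pos: [0.5448, -0.0494, 0.2269]
tcp_rot: [0.0, 1.0, 0.025, 0.0]
force: [-0.2, -0.2, 0.3]
gripper_width: 0.0341
finger_force: 0.0
3.6 [ 0.54468341 -0.05063439  0.22679455] [2.24744389e-04 9.99704583e-01 2.43042621e-02 1.19461386e-06] [ 0.81417591 -0.43691717  0.29037981]
dish [([532.7, 113.6, 38.7, 32.0], 0.93), ([470.4, 238.9, 30.7, 31.1], 0.87), ([523.5, 223.1, 32.5, 27.5], 0.84), ([489.7, 180.9, 38.1, 30.1], 0.75), ([511.8, 6.6, 97.4, 59.1], 0.18)]
hood [([241.5, 0.5, 174.9, 239.5], 0.65)]
plate [([288.1, 54.6, 84.3, 91.4], 0.58)]
imager [([241.6, 2.2, 180.9, 237.4], 0.92), ([606.3, 69.1, 30.8, 55.7], 0.18)]
```

View pics/w1.png

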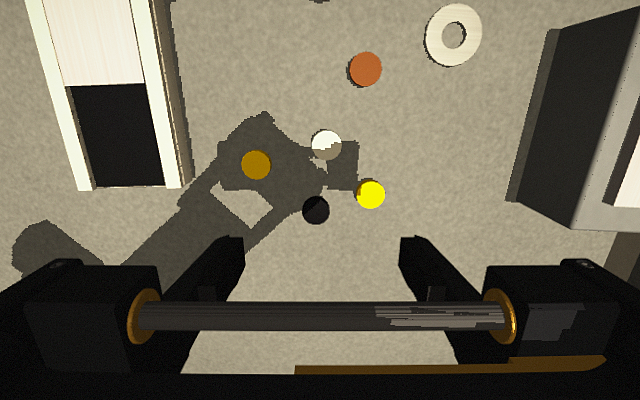

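View pics/w2.png

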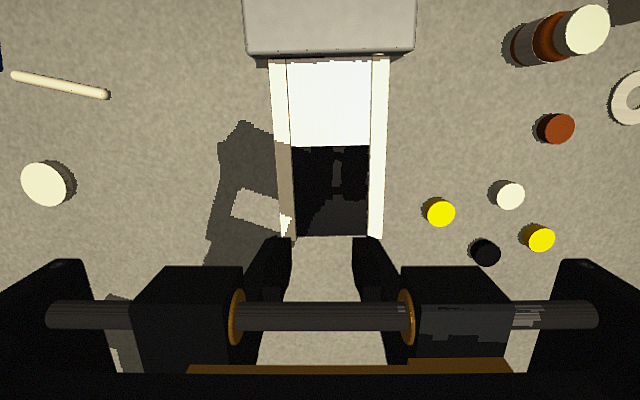

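Wrist views: w1 shows the white dish at (325,145) and plate front corners (66,86)/(144,83). In w2 the dish is at (509,195), the plate front corners at (293,146)/(368,145), the rail fronts at row 237 and the hood front edge at row ~54 (cols 246–414).

Run:
```python
from h import *
def L(n):
    z=np.load('pics/'+n+'.npz');return dict(world_from_camera=z['T'],mtx=z['K'],k1=float(z['k']))
a,b=L('w1'),L('w2')
for n,p,q in [('dish',(325.4,143.5),(509,195.5)),('plL',(66,86),(293,146)),('plR',(144,83.5),(368.5,145.5)),('railLo',(79,191),(279,236)),('railRo',(182,188),(383,239)),('railRi',(167,188),(370,239))]:
    x,e=tri([ray(a,*p),ray(b,*q)]);print(n,np.round(x*1000,1),np.round(np.array(e)*1000,1))
for z in (.042,.045,.048,.051): print(z,[np.round(atz(b,*q,z)[:2]*1000,1).tolist() for q in [(293,146),(368.5,145.5),(279,236),(383,239),(273,60),(389,60)]])
for z in (.095,.1): print(z,[np.round(atz(b,*q,z)[:2]*1000,1).tolist() for q in [(246,54),(414,51)]])
# fine edges
im=cv2.imread('pics/w2.png',0)
print(im[100,265:300].tolist(),im[100,362:396].tolist()); print(im[138:152,330].tolist(),im[40:64,330].tolist(),im[228:244,340].tolist())
```

```text
dish [ 518.5 -303.3   18.8] [0.6 0.6]
plL [573.6 -15.1  50.7] [0.5 0.5]
plR [ 579.  -102.    50.1] [0.1 0.1]
railLo [451.    2.3  41.4] [2.7 2.7]
railRo [ 461.5 -132.6   50.9] [0.3 0.3]
railRi [ 461.5 -115.5   53. ] [0.1 0.1]
0.042 [[572.7, -14.4], [577.8, -103.4], [454.3, 1.5], [456.8, -134.9], [664.8, 9.2], [671.2, -116.4]]
0.045 [[573.1, -14.7], [578.2, -102.9], [455.9, 1.1], [458.3, -134.1], [664.5, 8.7], [670.9, -115.8]]
0.048 [[573.6, -15.0], [578.6, -102.4], [457.4, 0.7], [459.7, -133.3], [664.1, 8.3], [670.5, -115.2]]
0.051 [[574.1, -15.2], [579.0, -101.9], [458.9, 0.3], [461.2, -132.5], [663.8, 7.8], [670.1, -114.5]]
0.095 [[662.8, 25.5], [673.1, -127.2]]
0.1 [[662.2, 24.3], [672.3, -125.8]]
[160, 157, 160, 165, 159, 154, 249, 247, 244, 243, 243, 243, 243, 243, 243, 244, 243, 243, 243, 243, 244, 248, 241, 130, 254, 247, 244, 245, 245, 245, 244, 244, 245, 244, 243] [244, 245, 245, 245, 245, 244, 247, 246, 178, 151, 252, 246, 243, 243, 242, 243, 242, 244, 243, 243, 243, 243, 243, 245, 247, 241, 180, 152, 155, 150, 152, 155, 154, 155]
[245, 244, 246, 245, 245, 245, 253, 255, 0, 6, 8, 19, 15, 15] [187, 183, 182, 183, 185, 184, 187, 183, 179, 165, 144, 126, 93, 50, 28, 33, 25, 76, 118, 108, 248, 255, 249, 245] [30, 30, 33, 29, 33, 32, 18, 74, 161, 165, 160, 154, 159, 159, 157, 153]
```

```bash
python3 -m jog '[{"dx":1.2,"dy":0.2,"dz":1,"turn":0,"gripper":-1},{"dx":2.24,"dy":0.38,"dz":2.2,"turn":0,"gripper":-1},{"dx":2.24,"dy":0.38,"dz":3.4,"turn":0,"gripper":-1},{"dx":2.24,"dy":0.38,"dz":4.4,"turn":0,"gripper":-1},{"dx":2.24,"dy":0.38,"dz":5.2,"turn":0,"gripper":-1},{"dx":2.24,"dy":0.38,"dz":5.6,"turn":0,"gripper":-1},{"dx":2.24,"dy":0.38,"dz":5.8,"turn":0,"gripper":-1},{"dx":2.24,"dy":0.38,"dz":5.87,"turn":0,"gripper":-1},{"dx":2.24,"dy":0.38,"dz":5.87,"turn":0,"gripper":-1},{"dx":2.24,"dy":0.38,"dz":5.87,"turn":0,"gripper":-1}]' 3
python3 -c "
from h import *
cam('side','s1');o=r.observe();print(o['force'],o['tcp_pos'])
a=cv2.imread('pics/s1.png');cv2.imwrite('pics/s1c.png',cv2.resize(a[130:260,250:410],(640,520)))"
```

```text
clock: 4.8
tcp_pos: [0.6016, -0.0568, 0.0809]
tcp_rot: [0.0, 1.0, 0.024, 0.001]
force: [0.0, -0.0, 0.5]
gripper_width: 0.0005
finger_force: 0.0
[ 0.10901964 -0.36840249 -0.30591447] [ 0.6015509  -0.05676684  0.08081691]
```

View pics/s1c.png

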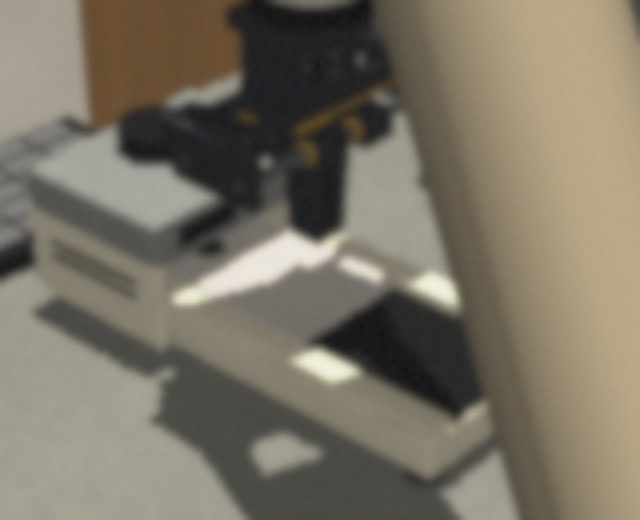

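The side view shows the closed fingertips at crop ≈(315,238), just above the plate behind its front edge and clear of the hood. I'll descend slowly from here.

```bash
python3 -m jog '[{"dx":0,"dy":0,"dz":0.03,"turn":0,"gripper":-1},{"dx":0,"dy":0,"dz":0.06,"turn":0,"gripper":-1},{"dx":0,"dy":0,"dz":0.09,"turn":0,"gripper":-1},{"dx":0,"dy":0,"dz":0.12,"turn":0,"gripper":-1},{"dx":0,"dy":0,"dz":0.15,"turn":0,"gripper":-1},{"dx":0,"dy":0,"dz":0.17,"turn":0,"gripper":-1},{"dx":0,"dy":0,"dz":0.19,"turn":0,"gripper":-1}]'
python3 -m jog '[{"dx":0,"dy":0,"dz":0.02,"turn":0,"gripper":-1},{"dx":0,"dy":0,"dz":0.04,"turn":0,"gripper":-1},{"dx":0,"dy":0,"dz":0.06,"turn":0,"gripper":-1}]'
```

```text
clock: 5.55
tcp_pos: [0.6012, -0.0567, 0.0752]
tcp_rot: [-0.0, 1.0, 0.024, -0.0]
force: [-0.4, 0.2, 0.1]
gripper_width: 0.0007
finger_force: 0.0
clock: 5.85
tcp_pos: [0.6012, -0.0567, 0.0737]
tcp_rot: [0.0, 1.0, 0.024, 0.0]
force: [-0.2, 0.2, 0.9]
gripper_width: 0.0004
finger_force: 0.0
```

```bash
python3 -m jog '[{"dx":0,"dy":0,"dz":0.02,"turn":0,"gripper":-1},{"dx":0,"dy":0,"dz":0.04,"turn":0,"gripper":-1}]'; python3 -m jog '[{"dx":0,"dy":0,"dz":0.02,"turn":0,"gripper":-1},{"dx":0,"dy":0,"dz":0.03,"turn":0,"gripper":-1}]'
```

```text
clock: 6.05
tcp_pos: [0.6012, -0.0567, 0.0727]
tcp_rot: [0.0, 1.0, 0.024, -0.0]
force: [-0.2, -0.3, -0.1]
gripper_width: 0.0006
finger_force: 0.0
clock: 6.25
tcp_pos: [0.6012, -0.0566, 0.0719]
tcp_rot: [-0.0, 1.0, 0.024, -0.0]
force: [-0.1, 0.4, 0.6]
gripper_width: 0.0004
finger_force: 0.0
```

```bash
for i in 1 ; do python3 -m jog '[{"dx":0,"dy":0,"dz":0.02,"turn":0,"gripper":-1}]'; python3 -m jog '[{"dx":0,"dy":0,"dz":0.02,"turn":0,"gripper":-1}]'; python3 -m jog '[{"dx":0,"dy":0,"dz":0.02,"turn":0,"gripper":-1}]';  done | grep -E 'tcp_pos|force: \['
```

```text
tcp_pos: [0.6012, -0.0566, 0.0715]
force: [0.1, 0.4, 1.3]
tcp_pos: [0.6012, -0.0567, 0.071]
force: [-0.7, 0.2, -0.3]
tcp_pos: [0.6012, -0.0566, 0.0705]
force: [0.4, -0.3, -0.6]
```

```bash
(python3 -m jog '[{"dx":0,"dy":0,"dz":0.02,"turn":0,"gripper":-1}]'; python3 -m jog '[{"dx":0,"dy":0,"dz":0.02,"turn":0,"gripper":-1}]'; python3 -m jog '[{"dx":0,"dy":0,"dz":0.02,"turn":0,"gripper":-1}]') | grep -E 'tcp_pos|force: \['
```

```text
tcp_pos: [0.6012, -0.0567, 0.07]
force: [0.4, 0.7, -0.1]
tcp_pos: [0.6012, -0.0567, 0.0694]
force: [-0.6, -0.0, 0.2]
tcp_pos: [0.6012, -0.0566, 0.0689]
force: [-0.8, -0.4, 0.0]
```

```bash
(python3 -m jog '[{"dx":0,"dy":0,"dz":0.02,"turn":0,"gripper":-1}]'; python3 -m jog '[{"dx":0,"dy":0,"dz":0.02,"turn":0,"gripper":-1}]') | grep -E 'tcp_pos|force: \['
```

```text
tcp_pos: [0.6012, -0.0566, 0.0684]
force: [1.0, -1.2, -0.1]
tcp_pos: [0.6012, -0.0567, 0.068]
force: [0.8, 0.5, 0.5]
```

```bash
(python3 -m jog '[{"dx":0,"dy":0,"dz":0.02,"turn":0,"gripper":-1}]') | grep -E 'tcp_pos|force: \['
```

```text
tcp_pos: [0.6012, -0.0566, 0.0675]
force: [0.5, -1.0, -0.6]
```

```bash
(python3 -m jog '[{"dx":0,"dy":0,"dz":0.02,"turn":0,"gripper":-1}]') | grep -E 'tcp_pos|force: \['
```

```text
tcp_pos: [0.6012, -0.0567, 0.067]
force: [0.0, 0.2, 0.4]
```

```bash
(python3 -m jog '[{"dx":0,"dy":0,"dz":0.02,"turn":0,"gripper":-1}]'; python3 -m jog '[{"dx":0,"dy":0,"dz":0.02,"turn":0,"gripper":-1}]') | grep -E 'tcp_pos|force: \['
```

```text
tcp_pos: [0.6012, -0.0567, 0.0665]
force: [-0.1, -0.8, -0.2]
tcp_pos: [0.6012, -0.0567, 0.0659]
force: [-0.2, -0.4, -0.2]
```

```bash
(python3 -m jog '[{"dx":0,"dy":0,"dz":0.02,"turn":0,"gripper":-1}]') | grep -E 'tcp_pos|force: \['
```

```text
tcp_pos: [0.6012, -0.0567, 0.0655]
force: [0.4, -0.0, 0.3]
```

```bash
(python3 -m jog '[{"dx":0,"dy":0,"dz":0.02,"turn":0,"gripper":-1}]') | grep -E 'tcp_pos|force: \['
```

```text
tcp_pos: [0.6012, -0.0567, 0.065]
force: [-0.2, 0.2, 0.5]
```

```bash
(python3 -m jog '[{"dx":0,"dy":0,"dz":0.02,"turn":0,"gripper":-1}]') | grep -E 'tcp_pos|force: \['
```

```text
tcp_pos: [0.6012, -0.0566, 0.0644]
force: [0.5, -0.1, 1.0]
```

```bash
(python3 -m jog '[{"dx":0,"dy":0,"dz":0.02,"turn":0,"gripper":-1}]') | grep -E 'tcp_pos|force: \['
```

```text
tcp_pos: [0.6012, -0.0567, 0.064]
force: [0.4, -0.5, -1.3]
```

```bash
(python3 -m jog '[{"dx":0,"dy":0,"dz":0.02,"turn":0,"gripper":-1}]') | grep -E 'tcp_pos|force: \['
```

```text
tcp_pos: [0.6012, -0.0567, 0.0635]
force: [0.0, 0.4, -0.1]
```

```bash
(python3 -m jog '[{"dx":0,"dy":0,"dz":0.02,"turn":0,"gripper":-1}]') | grep -E 'tcp_pos|force: \['
```

```text
tcp_pos: [0.6012, -0.0566, 0.0629]
force: [0.2, -0.1, 0.7]
```

```bash
(python3 -m jog '[{"dx":0,"dy":0,"dz":0.02,"turn":0,"gripper":-1}]') | grep -E 'tcp_pos|force: \['; python3 -c "
from h import *
cam('side','s2');print(r.observe()['force'])
a=cv2.imread('pics/s2.png');cv2.imwrite('pics/s2c.png',cv2.resize(a[150:230,290:390],(640,512)))"
```

```text
tcp_pos: [0.6012, -0.0567, 0.0625]
force: [0.4, -0.5, 0.3]
[ 0.30875274  0.45414203 -0.02110519]
```

View pics/s2c.png

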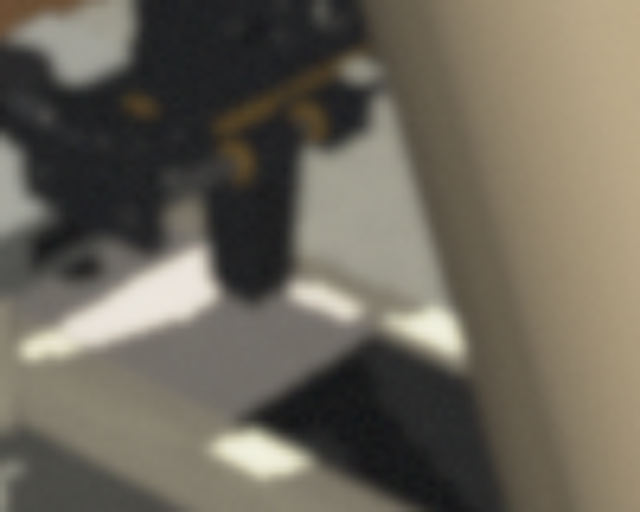

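The side view shows the tip at crop (252,298), i.e. full frame (329.4,196.6), with plate front corners at crop (370,335) and (240,415). I'll compare it with projections.

Run:
```python
from h import *
c=cam('side'); f=lambda p:np.round((proj(c,p)-[290,150])*6.4)
for z in (.03,.035,.04,.045,.05): print(z,'tip',f((.6012,-.0567,z)),'tipedge',f((.596,-.0467,z)),'plL',f((.5736+(z-.048)/3*.5,-.015,z)),'plR',f((.5786,-.1024,z)))
# reestimate w/ side: triangulate plate corners w2 + side
def L(n):
    z=np.load('pics/'+n+'.npz');return dict(world_from_camera=z['T'],mtx=z['K'],k1=float(z['k']))
b=L('w2')
for q,s in [((293,146),(240,415)),((368.5,145.5),(370,335))]:
    x,e=tri([ray(b,*q),ray(c,290+s[0]/6.4,150+s[1]/6.4)]);print(x,e)
print(r.observe()['force'])
```

```text
0.03 tip [249. 376.] tipedge [240. 391.] plL [225. 450.] plR [372. 354.]
0.035 tip [249. 365.] tipedge [240. 380.] plL [224. 438.] plR [372. 343.]
0.04 tip [249. 355.] tipedge [240. 370.] plL [222. 426.] plR [372. 333.]
0.045 tip [249. 344.] tipedge [240. 359.] plL [220. 415.] plR [372. 322.]
0.05 tip [249. 333.] tipedge [239. 348.] plL [218. 403.] plR [372. 311.]
[ 0.57050391 -0.01754277  0.04459234] [np.float64(0.0038659980017576997), np.float64(0.003865998001757619)]
[ 0.57818648 -0.10280437  0.03925551] [np.float64(0.0013009392532650132), np.float64(0.0013009392532650765)]
[ 0.21038472 -0.36449893 -0.1443853 ]
```

```bash
python3 -m jog '[{"dx":0,"dy":0,"dz":0.02,"turn":0,"gripper":-1}]' | grep -E 'tcp_pos|force: \['; python3 -c "
from h import *
cam('wrist','w3')"
```

```text
tcp_pos: [0.6013, -0.0567, 0.0621]
force: [0.1, -0.3, 0.3]
```

View pics/w3.png

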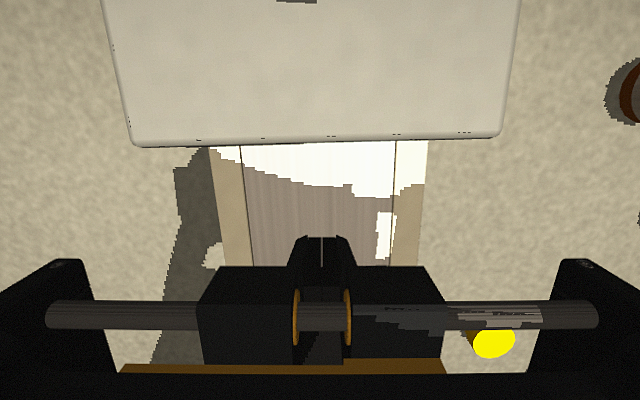

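The wrist view shows the closed tips at ≈(322,237), centred between the plate seams, which are at cols 240/396 in row 145. I'll get the plate height from the 90 mm seam spacing.

Run:
```python
from h import *
def L(n):
    z=np.load('pics/'+n+'.npz');return dict(world_from_camera=z['T'],mtx=z['K'],k1=float(z['k']))
c=cam('wrist');b=L('w2')
im=cv2.imread('pics/w3.png',0)
for row in (150,): print(im[row,205:250].tolist(),im[row,385:432].tolist())
for z in (.036,.04,.044,.048,.052):
    w=lambda c,p,q:np.linalg.norm((atz(c,*p,z)-atz(c,*q,z)))*1000
    print(z,w(c,(240.5,150),(395.5,150)),w(b,(288.5,100),(370.5,100)),w(b,(270.5,100),(388.5,100)))
o=r.observe();print(o['clock'],o['force'])
for z in (.04,.05,.06,.065):print(proj(c,[.6013,-.0567,z]))
```

```text
[78, 77, 72, 95, 148, 151, 144, 145, 147, 144, 148, 128, 254, 254, 251, 249, 249, 249, 250, 250, 250, 250, 250, 250, 250, 250, 250, 250, 250, 250, 250, 250, 252, 253, 219, 62, 255, 253, 249, 248, 249, 249, 250, 249, 249] [251, 251, 251, 251, 251, 251, 251, 252, 255, 255, 53, 191, 253, 253, 250, 250, 250, 250, 250, 250, 250, 250, 250, 250, 250, 250, 249, 250, 250, 250, 250, 250, 250, 249, 250, 250, 250, 250, 250, 250, 252, 251, 211, 165, 171, 172, 175]
0.036 98.61005807439695 93.9801806459924 135.29781201805713
0.04 96.46223637348427 92.90185419681394 133.74540800891174
0.044 94.31441467257163 91.82352774763544 132.19300399976635
0.048 92.166592971659 90.74520129845699 130.64059999062096
0.052 90.01877127074634 89.6668748492785 129.08819598147554
8.45 [-0.1802077  -0.10314443  0.48584646]
[321.8582409  226.46855834]
[321.89733839 232.93258814]
[321.94059508 240.08579699]
[321.963995   243.95603417]
```

```bash
(python3 -m jog '[{"dx":0,"dy":0,"dz":0.02,"turn":0,"gripper":-1}]'; python3 -m jog '[{"dx":0,"dy":0,"dz":0.02,"turn":0,"gripper":-1}]') | grep -E 'tcp_pos|force: \['
```

```text
tcp_pos: [0.6013, -0.0566, 0.0615]
force: [-0.0, -0.3, 1.1]
tcp_pos: [0.6012, -0.0567, 0.061]
force: [0.3, 0.1, 0.8]
```

```bash
(python3 -m jog '[{"dx":0,"dy":0,"dz":0.02,"turn":0,"gripper":-1}]') | grep -E 'tcp_pos|force: \['
```

```text
tcp_pos: [0.6012, -0.0567, 0.0605]
force: [-0.2, -0.6, 1.2]
```

```bash
(python3 -m jog '[{"dx":0,"dy":0,"dz":0.02,"turn":0,"gripper":-1}]') | grep -E 'tcp_pos|force: \['
```

```text
tcp_pos: [0.6012, -0.0566, 0.06]
force: [0.3, -0.9, 0.3]
```

```bash
(python3 -m jog '[{"dx":0,"dy":0,"dz":0.02,"turn":0,"gripper":-1}]') | grep -E 'tcp_pos|force: \['
```

```text
tcp_pos: [0.6012, -0.0566, 0.0594]
force: [-0.2, -0.6, 0.1]
```

```bash
(python3 -m jog '[{"dx":0,"dy":0,"dz":0.02,"turn":0,"gripper":-1}]') | grep -E 'tcp_pos|force: \['
```

```text
tcp_pos: [0.6012, -0.0567, 0.059]
force: [-0.1, -0.3, -0.2]
```

```bash
(python3 -m jog '[{"dx":0,"dy":0,"dz":0.02,"turn":0,"gripper":-1}]') | grep -E 'tcp_pos|force: \['
```

```text
tcp_pos: [0.6012, -0.0567, 0.0585]
force: [0.4, 0.1, 1.0]
```

```bash
(python3 -m jog '[{"dx":0,"dy":0,"dz":0.02,"turn":0,"gripper":-1}]') | grep -E 'tcp_pos|force: \['
```

```text
tcp_pos: [0.6012, -0.0567, 0.058]
force: [-0.6, 0.8, 0.8]
```

```bash
(python3 -m jog '[{"dx":0,"dy":0,"dz":0.02,"turn":0,"gripper":-1}]') | grep -E 'tcp_pos|force: \['
```

```text
tcp_pos: [0.6012, -0.0566, 0.0575]
force: [-0.0, -0.7, -0.1]
```

```bash
(python3 -m jog '[{"dx":0,"dy":0,"dz":0.02,"turn":0,"gripper":-1}]') | grep -E 'tcp_pos|force: \['
```

```text
tcp_pos: [0.6012, -0.0567, 0.057]
force: [-0.6, 0.0, -0.2]
```

```bash
(python3 -m jog '[{"dx":0,"dy":0,"dz":0.02,"turn":0,"gripper":-1}]') | grep -E 'tcp_pos|force: \['
```

```text
tcp_pos: [0.6012, -0.0567, 0.0565]
force: [0.3, -0.3, -0.6]
```

```bash
(python3 -m jog '[{"dx":0,"dy":0,"dz":0.02,"turn":0,"gripper":-1}]') | grep -E 'tcp_pos|force: \['
```

```text
tcp_pos: [0.6012, -0.0567, 0.056]
force: [0.5, 0.5, -0.3]
```

```bash
(python3 -m jog '[{"dx":0,"dy":0,"dz":0.02,"turn":0,"gripper":-1}]') | grep -E 'tcp_pos|force: \['
```

```text
tcp_pos: [0.6012, -0.0566, 0.0555]
force: [0.7, -0.3, 0.1]
```

```bash
(python3 -m jog '[{"dx":0,"dy":0,"dz":0.02,"turn":0,"gripper":-1}]') | grep -E 'tcp_pos|force: \['
```

```text
tcp_pos: [0.6012, -0.0567, 0.055]
force: [-0.3, -0.0, -0.4]
```

```bash
(python3 -m jog '[{"dx":0,"dy":0,"dz":0.02,"turn":0,"gripper":-1}]') | grep -E 'tcp_pos|force: \['
```

```text
tcp_pos: [0.6012, -0.0566, 0.0544]
force: [0.2, -0.7, -1.2]
```

Run:
```python
from h import *
a=cam('scene','c4')['image'];b=cam('side','s4')['image']
A=cv2.resize(a[190:270,280:380],(400,320));B=cv2.resize(b[150:230,290:390],(400,320))
cv2.imwrite('pics/x4.png',np.hstack([A,B])[:,:,::-1])
c=r.read_camera('scene')
for z in (.034,.04,.05,.055,.06): print(z,(proj(c,[.6012,-.0567,z])-[280,190])*4)
print(r.observe()['clock'],r.observe()['joint_pos'])
```

```text
0.034 [189.99640357 174.31774568]
0.04 [189.92710397 168.24055458]
0.05 [189.8102512  158.00161454]
0.055 [189.75118119 152.82974965]
0.06 [189.69167613 147.62250523]
10.1 [-2.89802932e-01  6.39501779e-01  1.37837014e+00  4.96932729e-06
  1.12380347e+00  1.23220599e+00]
```

View pics/x4.png

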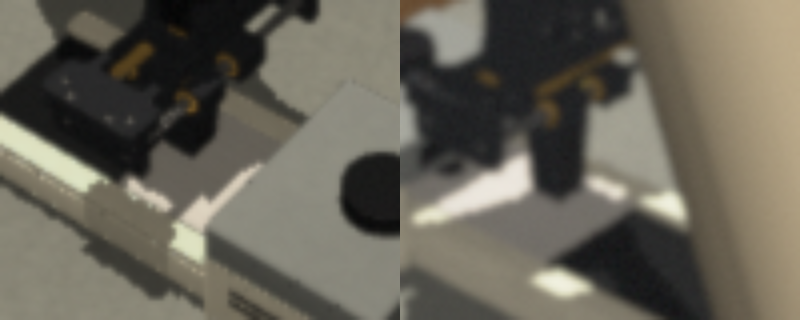

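Both views show the tip about level with the reported TCP: in the scene half it is at (190,155), which gives z≈0.053. So it stands a few mm above the plate still, and I'll continue under force watch.

```bash
(python3 -m jog '[{"dx":0,"dy":0,"dz":0.02,"turn":0,"gripper":-1}]') | grep -E 'tcp_pos|force: \['
```

```text
tcp_pos: [0.6013, -0.0567, 0.0541]
force: [-0.0, -0.1, -0.4]
```

```bash
(python3 -m jog '[{"dx":0,"dy":0,"dz":0.02,"turn":0,"gripper":-1}]') | grep -E 'tcp_pos|force: \['
```

```text
tcp_pos: [0.6012, -0.0567, 0.0535]
force: [-0.3, 0.3, -0.5]
```

```bash
(python3 -m jog '[{"dx":0,"dy":0,"dz":0.02,"turn":0,"gripper":-1}]') | grep -E 'tcp_pos|force: \['
```

```text
tcp_pos: [0.6012, -0.0567, 0.0529]
force: [-0.0, 0.8, -0.3]
```

```bash
(python3 -m jog '[{"dx":0,"dy":0,"dz":0.02,"turn":0,"gripper":-1}]') | grep -E 'tcp_pos|force: \['
```

```text
tcp_pos: [0.6012, -0.0566, 0.0524]
force: [0.8, -0.6, 0.1]
```

```bash
(python3 -m jog '[{"dx":0,"dy":0,"dz":0.02,"turn":0,"gripper":-1}]') | grep -E 'tcp_pos|force: \['
```

```text
tcp_pos: [0.6012, -0.0566, 0.0519]
force: [0.4, 0.2, -0.1]
```

```bash
(python3 -m jog '[{"dx":0,"dy":0,"dz":0.02,"turn":0,"gripper":-1}]') | grep -E 'tcp_pos|force: \['
```

```text
tcp_pos: [0.6012, -0.0566, 0.0514]
force: [0.7, -1.7, 0.1]
```

```bash
(python3 -m jog '[{"dx":0,"dy":0,"dz":0.02,"turn":0,"gripper":-1}]') | grep -E 'tcp_pos|force: \['
```

```text
tcp_pos: [0.6012, -0.0567, 0.0509]
force: [-0.4, 0.1, -0.2]
```

```bash
(python3 -m jog '[{"dx":0,"dy":0,"dz":0.02,"turn":0,"gripper":-1}]') | grep -E 'tcp_pos|force: \['
```

```text
tcp_pos: [0.6012, -0.0567, 0.0505]
force: [0.3, -0.3, -0.9]
```

```bash
(python3 -m jog '[{"dx":0,"dy":0,"dz":0.02,"turn":0,"gripper":-1}]') | grep -E 'tcp_pos|force: \['
```

```text
tcp_pos: [0.6012, -0.0567, 0.0499]
force: [0.6, 0.4, -0.8]
```

```bash
(python3 -m jog '[{"dx":0,"dy":0,"dz":0.02,"turn":0,"gripper":-1}]') | grep -E 'tcp_pos|force: \['
```

```text
tcp_pos: [0.6012, -0.0566, 0.0495]
force: [-0.2, 0.5, -0.2]
```

```bash
(python3 -m jog '[{"dx":0,"dy":0,"dz":0.02,"turn":0,"gripper":-1}]') | grep -E 'tcp_pos|force: \['
```

```text
tcp_pos: [0.6012, -0.0567, 0.049]
force: [-0.1, 0.1, -0.8]
```

```bash
(python3 -m jog '[{"dx":0,"dy":0,"dz":0.02,"turn":0,"gripper":-1}]') | grep -E 'tcp_pos|force: \['
```

```text
tcp_pos: [0.6012, -0.0566, 0.0485]
force: [-0.1, 0.2, -0.4]
```

```bash
(python3 -m jog '[{"dx":0,"dy":0,"dz":0.02,"turn":0,"gripper":-1}]') | grep -E 'tcp_pos|force: \['
```

```text
tcp_pos: [0.6012, -0.0567, 0.048]
force: [0.1, 0.5, -0.7]
```

```bash
(python3 -m jog '[{"dx":0,"dy":0,"dz":0.02,"turn":0,"gripper":-1}]') | grep -E 'tcp_pos|force: \['
```

```text
tcp_pos: [0.6012, -0.0566, 0.0475]
force: [0.0, 0.4, -0.4]
```

```bash
(python3 -m jog '[{"dx":0,"dy":0,"dz":0.02,"turn":0,"gripper":-1}]') | grep -E 'tcp_pos|force: \['
```

```text
tcp_pos: [0.6012, -0.0566, 0.047]
force: [-0.1, 0.5, 0.1]
```

```bash
(python3 -m jog '[{"dx":0,"dy":0,"dz":0.02,"turn":0,"gripper":-1}]') | grep -E 'tcp_pos|force: \['
```

```text
tcp_pos: [0.6012, -0.0567, 0.0465]
force: [0.6, 0.3, 0.2]
```

```bash
(python3 -m jog '[{"dx":0,"dy":0,"dz":0.02,"turn":0,"gripper":-1}]') | grep -E 'tcp_pos|force: \['
```

```text
tcp_pos: [0.6012, -0.0566, 0.046]
force: [0.7, 0.4, 0.9]
```

```bash
(python3 -m jog '[{"dx":0,"dy":0,"dz":0.02,"turn":0,"gripper":-1}]') | grep -E 'tcp_pos|force: \['
```

```text
tcp_pos: [0.6012, -0.0566, 0.0454]
force: [0.0, -0.3, 1.1]
```

Run:
```python
from h import *
c=cam('side','s5');k=cam('scene','c5');w=cam('wrist','w5')
for n in ['s1','s2','s4','s5']:
    g=cv2.imread(f'pics/{n}.png',0); print(n,g[184:214,329].tolist())
for z in (.045,.05,.055,.06,.065,.07,.087): print(z,proj(c,[.6012,-.0567,z]))
A=k['image'][190:270,280:380];B=c['image'][150:230,290:390]
cv2.imwrite('pics/x5.png',np.hstack([cv2.resize(A,(400,320)),cv2.resize(B,(400,320))])[:,:,::-1])
o=r.observe();print(o['clock'],o['force'])
```

```text
s1 [34, 31, 35, 35, 39, 75, 132, 190, 223, 229, 224, 203, 160, 126, 113, 111, 109, 112, 111, 112, 112, 111, 110, 110, 111, 109, 111, 108, 102, 86]
s2 [33, 29, 32, 32, 32, 33, 32, 33, 33, 32, 34, 36, 50, 74, 95, 107, 111, 110, 112, 111, 110, 109, 111, 110, 110, 110, 110, 109, 101, 87]
s4 [33, 33, 33, 27, 33, 33, 31, 31, 30, 35, 35, 33, 32, 36, 41, 61, 84, 102, 108, 111, 109, 110, 111, 111, 111, 110, 110, 109, 102, 86]
s5 [46, 40, 31, 32, 31, 32, 31, 34, 33, 32, 35, 34, 33, 34, 36, 31, 34, 40, 60, 84, 102, 109, 110, 110, 110, 109, 110, 109, 102, 87]
0.045 [328.89755493 203.74806608]
0.05 [328.87141604 202.07347517]
0.055 [328.84515629 200.39145284]
0.06 [328.81877489 198.70195238]
0.065 [328.79227105 197.00492671]
0.07 [328.76564395 195.30032836]
0.087 [328.67417882 189.44740336]
12.05 [-0.63146525  0.47300249 -0.42610295]
```

View pics/x5.png

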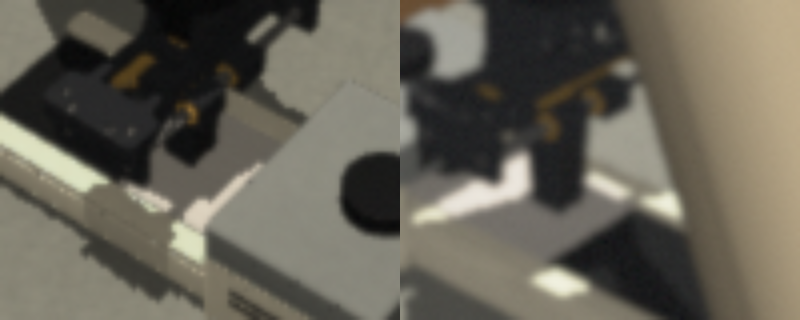

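The scene and side views show the tip still slightly above the plate: side edge at row 202.5 gives z≈0.047, and there is no contact force. I'll continue.

```bash
(python3 -m jog '[{"dx":0,"dy":0,"dz":0.02,"turn":0,"gripper":-1}]') | grep -E 'tcp_pos|force: \['
```

```text
tcp_pos: [0.6013, -0.0567, 0.045]
force: [-0.9, -0.5, -0.8]
```

```bash
(python3 -m jog '[{"dx":0,"dy":0,"dz":0.02,"turn":0,"gripper":-1}]') | grep -E 'tcp_pos|force: \['
```

```text
tcp_pos: [0.6012, -0.0567, 0.0445]
force: [0.1, 0.3, -0.5]
```

```bash
(python3 -m jog '[{"dx":0,"dy":0,"dz":0.02,"turn":0,"gripper":-1}]') | grep -E 'tcp_pos|force: \['
```

```text
tcp_pos: [0.6012, -0.0567, 0.044]
force: [0.7, 0.7, -0.2]
```

```bash
(python3 -m jog '[{"dx":0,"dy":0,"dz":0.02,"turn":0,"gripper":-1}]') | grep -E 'tcp_pos|force: \['
```

```text
tcp_pos: [0.6012, -0.0567, 0.0434]
force: [-0.5, 0.2, -0.8]
```

```bash
(python3 -m jog '[{"dx":0,"dy":0,"dz":0.02,"turn":0,"gripper":-1}]') | grep -E 'tcp_pos|force: \['
```

```text
tcp_pos: [0.6012, -0.0567, 0.043]
force: [0.1, 0.9, -0.5]
```

```bash
(python3 -m jog '[{"dx":0,"dy":0,"dz":0.02,"turn":0,"gripper":-1}]') | grep -E 'tcp_pos|force: \['
```

```text
tcp_pos: [0.6012, -0.0567, 0.0424]
force: [-0.7, 0.5, 0.1]
```

```bash
(python3 -m jog '[{"dx":0,"dy":0,"dz":0.02,"turn":0,"gripper":-1}]') | grep -E 'tcp_pos|force: \['
```

```text
tcp_pos: [0.6012, -0.0566, 0.042]
force: [-0.3, 0.7, -0.7]
```

```bash
(python3 -m jog '[{"dx":0,"dy":0,"dz":0.02,"turn":0,"gripper":-1}]') | grep -E 'tcp_pos|force: \['
```

```text
tcp_pos: [0.6012, -0.0566, 0.0414]
force: [-0.7, -0.4, -0.1]
```

```bash
(python3 -m jog '[{"dx":0,"dy":0,"dz":0.02,"turn":0,"gripper":-1}]') | grep -E 'tcp_pos|force: \['
```

```text
tcp_pos: [0.6012, -0.0566, 0.041]
force: [0.1, 0.4, -0.1]
```

```bash
(python3 -m jog '[{"dx":0,"dy":0,"dz":0.02,"turn":0,"gripper":-1}]') | grep -E 'tcp_pos|force: \['
```

```text
tcp_pos: [0.6012, -0.0567, 0.0405]
force: [-0.7, 1.4, -0.1]
```

```bash
(python3 -m jog '[{"dx":0,"dy":0,"dz":0.02,"turn":0,"gripper":-1}]') | grep -E 'tcp_pos|force: \['
```

```text
tcp_pos: [0.6012, -0.0566, 0.04]
force: [0.4, -0.2, -0.4]
```

```bash
(python3 -m jog '[{"dx":0,"dy":0,"dz":0.02,"turn":0,"gripper":-1}]') | grep -E 'tcp_pos|force: \['
```

```text
tcp_pos: [0.6012, -0.0566, 0.0394]
force: [0.7, -0.1, -0.8]
```

```bash
(python3 -m jog '[{"dx":0,"dy":0,"dz":0.02,"turn":0,"gripper":-1}]') | grep -E 'tcp_pos|force: \['
```

```text
tcp_pos: [0.6012, -0.0567, 0.0392]
force: [-3.1, 0.3, 5.2]
```

```bash
(python3 -m jog '[{"dx":0,"dy":0,"dz":0.02,"turn":0,"gripper":-1}]') | grep -E 'tcp_pos|force: \['
```

```text
tcp_pos: [0.6012, -0.0566, 0.0391]
force: [-3.5, 0.9, 9.3]
```

```bash
(python3 -m jog '[{"dx":0,"dy":0,"dz":0.02,"turn":0,"gripper":-1}]') | grep -E 'tcp_pos|force: \['
```

```text
tcp_pos: [0.6012, -0.0567, 0.0391]
force: [-5.5, 1.4, 13.9]
```

```bash
(python3 -m jog '[{"dx":0,"dy":0,"dz":0.02,"turn":0,"gripper":-1}]') | grep -E 'tcp_pos|force: \['
```

```text
tcp_pos: [0.6013, -0.0567, 0.0391]
force: [-7.8, 0.5, 17.4]
```

Run:
```python
from h import *
for i in range(3):
    w=cam('wrist','w6' if i==0 else None); o=r.observe(); print(o['clock'],np.round(o['force'],1),np.round(o['ft_torque'],3),np.round(o['tcp_pos'],4))
g=cv2.imread('pics/w6.png',0)
a=cv2.imread('pics/w3.png'); b=cv2.imread('pics/w6.png')
cv2.imwrite('pics/x6.png',np.hstack([a[60:340,170:470],b[60:340,170:470]]))
```

```text
13.7 [-5.1 -0.  12.3] [0.211 0.784 0.007] [ 0.6013 -0.0567  0.0391]
13.75 [-5.8  1.3 13.8] [ 0.176  0.865 -0.034] [ 0.6012 -0.0567  0.0391]
13.8 [-4.8  1.5 13. ] [0.206 0.87  0.002] [ 0.6012 -0.0567  0.0391]
```

View pics/x6.png

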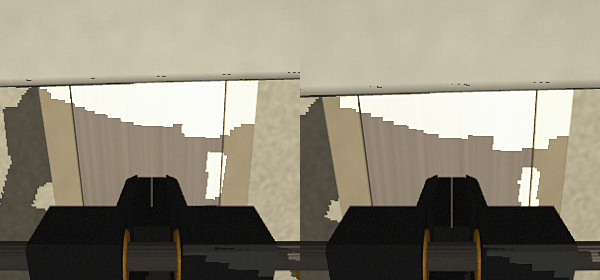

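The left/right crops (before/after contact) show the tips centred between the plate seams, and the moment fits contact at the fingertips. Contact came at TCP z≈0.0393, and I've now used all my picture views. Next I'll set the force and drag in short calls.

```bash
(python3 -m jog '[{"dx":0,"dy":0,"dz":0.02,"turn":0,"gripper":-1},{"dx":0,"dy":0,"dz":0.02,"turn":0,"gripper":-1}]') | grep -E 'tcp_pos|force: \['; python3 -c "
from h import *
F=[]
for i in range(4):
    cam('side'); F.append(r.observe()['force'])
print(np.round(F,1),r.observe()['tcp_pos'])"
```

```text
tcp_pos: [0.6013, -0.0567, 0.0391]
force: [-6.3, 1.8, 18.1]
[[-6.6  0.6 17. ]
 [-7.   0.8 17.2]
 [-6.5  0.7 16.9]
 [-6.3  1.5 16.7]] [ 0.60132535 -0.0566789   0.0390556 ]
```

```bash
(python3 -m jog '[{"dx":-0.02,"dy":0,"dz":0.005,"turn":0,"gripper":-1},{"dx":-0.05,"dy":0,"dz":0.01,"turn":0,"gripper":-1},{"dx":-0.1,"dy":0,"dz":0.01,"turn":0,"gripper":-1},{"dx":-0.15,"dy":0,"dz":0.01,"turn":0,"gripper":-1}]') | grep -E 'tcp_pos|force: \['
```

```text
tcp_pos: [0.6004, -0.0568, 0.0391]
force: [7.8, 3.9, 10.0]
```

```bash
(python3 -m jog '[{"dx":-0.05,"dy":0,"dz":0,"turn":0,"gripper":-1},{"dx":-0.1,"dy":0,"dz":0,"turn":0,"gripper":-1},{"dx":-0.15,"dy":0,"dz":0,"turn":0,"gripper":-1},{"dx":-0.2,"dy":0,"dz":0,"turn":0,"gripper":-1}]') | grep -E 'tcp_pos|force: \['
```

```text
tcp_pos: [0.5956, -0.0572, 0.0391]
force: [6.7, 2.2, 11.0]
```

```bash
(python3 -m jog '[{"dx":0,"dy":0,"dz":0.01,"turn":0,"gripper":-1},{"dx":0,"dy":0,"dz":0.02,"turn":0,"gripper":-1},{"dx":0,"dy":0,"dz":0.03,"turn":0,"gripper":-1},{"dx":0,"dy":0,"dz":0.03,"turn":0,"gripper":-1}]') | grep -E 'tcp_pos|force: \['
```

```text
tcp_pos: [0.5955, -0.0571, 0.0391]
force: [4.2, 3.9, 17.7]
```

```bash
(python3 -m jog '[{"dx":-0.05,"dy":0,"dz":0,"turn":0,"gripper":-1},{"dx":-0.1,"dy":0,"dz":0,"turn":0,"gripper":-1},{"dx":-0.15,"dy":0,"dz":0,"turn":0,"gripper":-1},{"dx":-0.2,"dy":0,"dz":0,"turn":0,"gripper":-1}]') | grep -E 'tcp_pos|force: \['; python3 -c "
from h import *
a=cam('side')['image'].astype(int);print(r.recognise('plate','side')[:1]); b=cv2.imread('pics/s5.png')[:,:,::-1].astype(int)
from numpy import abs
# plate front edge profile along centre-left line
for c in (b,a): print(c[205:222,333].mean(1).astype(int).tolist(), c[205:222,340].mean(1).astype(int).tolist())"
```

```text
tcp_pos: [0.5911, -0.0575, 0.0391]
force: [6.2, 3.4, 14.6]
[{'extent': [290.4, 190.9, 61.1, 25.5], 'conf': 0.95}]
[110, 109, 107, 110, 107, 98, 79, 55, 29, 23, 25, 32, 62, 114, 177, 217, 226] [106, 92, 69, 42, 27, 23, 26, 26, 26, 27, 27, 31, 40, 40, 40, 43, 53]
[48, 69, 92, 105, 109, 108, 109, 108, 100, 84, 63, 41, 49, 100, 169, 216, 231] [109, 109, 110, 108, 99, 79, 55, 34, 23, 21, 25, 24, 26, 29, 32, 49, 83]
```

```bash
(python3 -m jog '[{"dx":-0.06,"dy":0,"dz":0.01,"turn":0,"gripper":-1},{"dx":-0.12,"dy":0,"dz":0.01,"turn":0,"gripper":-1},{"dx":-0.18,"dy":0,"dz":0.01,"turn":0,"gripper":-1},{"dx":-0.24,"dy":0,"dz":0.01,"turn":0,"gripper":-1},{"dx":-0.3,"dy":0,"dz":0.01,"turn":0,"gripper":-1},{"dx":-0.36,"dy":0,"dz":0.01,"turn":0,"gripper":-1},{"dx":-0.42,"dy":0,"dz":0.01,"turn":0,"gripper":-1},{"dx":-0.48,"dy":0,"dz":0.01,"turn":0,"gripper":-1}]') | grep -E 'tcp_pos|force: \['
```

```text
tcp_pos: [0.5794, -0.0584, 0.0391]
force: [6.6, 2.5, 16.3]
```

```bash
(python3 -m jog '[{"dx":-0.06,"dy":0,"dz":0,"turn":0,"gripper":-1},{"dx":-0.12,"dy":0,"dz":0,"turn":0,"gripper":-1},{"dx":-0.18,"dy":0,"dz":0,"turn":0,"gripper":-1},{"dx":-0.24,"dy":0,"dz":0,"turn":0,"gripper":-1},{"dx":-0.3,"dy":0,"dz":0,"turn":0,"gripper":-1},{"dx":-0.36,"dy":0,"dz":0,"turn":0,"gripper":-1},{"dx":-0.42,"dy":0,"dz":0,"turn":0,"gripper":-1},{"dx":-0.48,"dy":0,"dz":0,"turn":0,"gripper":-1}]') | grep -E 'tcp_pos|force: \['
```

```text
tcp_pos: [0.5675, -0.0593, 0.0391]
force: [6.7, 2.5, 15.6]
```

```bash
(python3 -m jog '[{"dx":-0.08,"dy":0,"dz":0.005,"turn":0,"gripper":-1},{"dx":-0.16,"dy":0,"dz":0.005,"turn":0,"gripper":-1},{"dx":-0.24,"dy":0,"dz":0.005,"turn":0,"gripper":-1},{"dx":-0.32,"dy":0,"dz":0.005,"turn":0,"gripper":-1},{"dx":-0.4,"dy":0,"dz":0.005,"turn":0,"gripper":-1},{"dx":-0.48,"dy":0,"dz":0.005,"turn":0,"gripper":-1},{"dx":-0.56,"dy":0,"dz":0.005,"turn":0,"gripper":-1},{"dx":-0.64,"dy":0,"dz":0.005,"turn":0,"gripper":-1},{"dx":-0.72,"dy":0,"dz":0.005,"turn":0,"gripper":-1},{"dx":-0.8,"dy":0,"dz":0.005,"turn":0,"gripper":-1}]') | grep -E 'tcp_pos|force: \['
```

```text
tcp_pos: [0.5479, -0.0608, 0.039]
force: [7.2, -0.9, 18.4]
```

```bash
(python3 -m jog '[{"dx":-0.08,"dy":0,"dz":0.005,"turn":0,"gripper":-1},{"dx":-0.16,"dy":0,"dz":0.005,"turn":0,"gripper":-1},{"dx":-0.24,"dy":0,"dz":0.005,"turn":0,"gripper":-1},{"dx":-0.32,"dy":0,"dz":0.005,"turn":0,"gripper":-1},{"dx":-0.4,"dy":0,"dz":0.005,"turn":0,"gripper":-1},{"dx":-0.48,"dy":0,"dz":0.005,"turn":0,"gripper":-1},{"dx":-0.56,"dy":0,"dz":0.005,"turn":0,"gripper":-1}]') | grep -E 'tcp_pos|force: \['
```

```text
tcp_pos: [0.5341, -0.0618, 0.039]
force: [7.2, -1.5, 21.1]
```

```bash
(python3 -m jog '[{"dx":-0.06,"dy":0,"dz":-0.01,"turn":0,"gripper":-1},{"dx":-0.12,"dy":0,"dz":-0.015,"turn":0,"gripper":-1},{"dx":-0.18,"dy":0,"dz":-0.015,"turn":0,"gripper":-1},{"dx":-0.24,"dy":0,"dz":-0.015,"turn":0,"gripper":-1},{"dx":-0.3,"dy":0,"dz":-0.015,"turn":0,"gripper":-1},{"dx":-0.36,"dy":0,"dz":-0.015,"turn":0,"gripper":-1}]') | grep -E 'tcp_pos|force: \['
```

```text
tcp_pos: [0.525, -0.0624, 0.039]
force: [6.7, -4.5, 17.5]
```

```bash
(python3 -m jog '[{"dx":-0.04,"dy":0,"dz":0,"turn":0,"gripper":-1},{"dx":-0.08,"dy":0,"dz":0,"turn":0,"gripper":-1},{"dx":-0.12,"dy":0,"dz":0,"turn":0,"gripper":-1}]') | grep -E 'tcp_pos|force: \['
```

```text
tcp_pos: [0.5221, -0.0627, 0.0391]
force: [7.7, -3.1, 18.0]
```

```bash
(python3 -m jog '[{"dx":-0.04,"dy":0,"dz":0,"turn":0,"gripper":-1},{"dx":-0.08,"dy":0,"dz":0,"turn":0,"gripper":-1}]') | grep -E 'tcp_pos|force: \['
```

```text
tcp_pos: [0.5201, -0.0628, 0.0391]
force: [7.4, -3.7, 17.5]
```

```bash
(python3 -m jog '[{"dx":-0.04,"dy":0,"dz":0,"turn":0,"gripper":-1},{"dx":-0.08,"dy":0,"dz":0,"turn":0,"gripper":-1}]') | grep -E 'tcp_pos|force: \['
```

```text
tcp_pos: [0.5182, -0.063, 0.039]
force: [7.6, -4.2, 18.3]
```

```bash
(python3 -m jog '[{"dx":-0.04,"dy":0.01,"dz":0,"turn":0,"gripper":-1},{"dx":-0.08,"dy":0.02,"dz":0,"turn":0,"gripper":-1}]') | grep -E 'tcp_pos|force: \['
```

```text
tcp_pos: [0.5161, -0.0632, 0.039]
force: [6.6, -0.3, 19.9]
```

```bash
(python3 -m jog '[{"dx":-0.03,"dy":0,"dz":0,"turn":0,"gripper":-1},{"dx":-0.06,"dy":0,"dz":0,"turn":0,"gripper":-1}]') | grep -E 'tcp_pos|force: \['
```

```text
tcp_pos: [0.5146, -0.0633, 0.0391]
force: [7.9, -0.9, 19.1]
```

```bash
(python3 -m jog '[{"dx":-0.03,"dy":0,"dz":0,"turn":0,"gripper":-1},{"dx":-0.06,"dy":0,"dz":0,"turn":0,"gripper":-1}]') | grep -E 'tcp_pos|force: \['
```

```text
tcp_pos: [0.5131, -0.0634, 0.039]
force: [6.4, -1.9, 19.5]
```

```bash
(python3 -m jog '[{"dx":-0.03,"dy":0,"dz":0,"turn":0,"gripper":-1}]') | grep -E 'tcp_pos|force: \['
```

```text
tcp_pos: [0.5124, -0.0634, 0.039]
force: [6.9, -0.8, 19.1]
```

```bash
(python3 -m jog '[{"dx":-0.03,"dy":0,"dz":0,"turn":0,"gripper":-1}]') | grep -E 'tcp_pos|force: \['
```

```text
tcp_pos: [0.5116, -0.0635, 0.039]
force: [7.9, -1.9, 19.0]
```

```bash
(python3 -m jog '[{"dx":-0.03,"dy":0,"dz":-0.005,"turn":0,"gripper":-1},{"dx":-0.06,"dy":0,"dz":-0.005,"turn":0,"gripper":-1}]') | grep -E 'tcp_pos|force: \['
```

```text
tcp_pos: [0.5109, -0.0635, 0.0391]
force: [11.3, 0.3, 14.9]
```

```bash
(python3 -m jog '[{"dx":-0.03,"dy":0,"dz":0,"turn":0,"gripper":-1},{"dx":-0.06,"dy":0,"dz":0,"turn":0,"gripper":-1}]') | grep -E 'tcp_pos|force: \['
```

```text
tcp_pos: [0.5096, -0.0635, 0.0391]
force: [12.6, 0.8, 14.9]
```

```bash
(python3 -m jog '[{"dx":-0.03,"dy":0,"dz":0,"turn":0,"gripper":-1}]') | grep -E 'tcp_pos|force: \['
```

```text
tcp_pos: [0.5088, -0.0635, 0.0391]
force: [12.3, 0.3, 15.4]
```

```bash
(python3 -m jog '[{"dx":-0.03,"dy":0,"dz":0,"turn":0,"gripper":-1}]') | grep -E 'tcp_pos|force: \['; python3 -c "
from h import *
cam('wrist','w7');cam('side','s7');print(r.observe()['clock'])"
```

```text
tcp_pos: [0.5081, -0.0635, 0.0391]
force: [11.8, 0.1, 15.0]
22.0
```

Fx jumped to 12 N and the tips began to slip, so the plate is on its stop after about 90 mm. I'll lift off and measure the well.

```bash
python3 -m jog '[{"dx":0,"dy":0,"dz":-0.05,"turn":0,"gripper":-1},{"dx":0,"dy":0,"dz":-0.15,"turn":0,"gripper":-1},{"dx":0,"dy":0,"dz":-0.5,"turn":0,"gripper":-0.5},{"dx":0,"dy":0,"dz":-1.5,"turn":0,"gripper":0.36},{"dx":0,"dy":0,"dz":-2.5,"turn":0,"gripper":0.36},{"dx":0,"dy":0,"dz":-3.5,"turn":0,"gripper":0.36},{"dx":0,"dy":0,"dz":-4,"turn":0,"gripper":0.36},{"dx":0,"dy":0,"dz":-4,"turn":0,"gripper":0.36},{"dx":0,"dy":0,"dz":-4,"turn":0,"gripper":0.36}]'
cat > circ.py <<'E'
import sys
from h import *
def load(n):
    z=np.load('pics/'+n+'.npz');return dict(world_from_camera=z['T'],mtx=z['K'],k1=float(z['k'])),cv2.imread('pics/'+n+'.png')
def circ(n,u,v,lo,hi,R=60):
    c,im=load(n);g=cv2.GaussianBlur(cv2.cvtColor(im,6),(3,3),0)
    H=cv2.HoughCircles(g,cv2.HOUGH_GRADIENT_ALT,1,10,param1=100,param2=.5,minRadius=lo,maxRadius=hi)
    return [] if H is None else [np.round(h,1).tolist() for h in H[0] if abs(h[0]-u)<R and abs(h[1]-v)<R]
E
python3 look.py w8 plate hood
python3 - <<'E'
from circ import *
c,im=load('w8')
p=proj(c,[.608,-.055,.047]);print(p,proj(c,[.608,-.036,.047]),proj(c,[.486,-.0623,.047]))
print(circ('w8',*p,12,50))
g=cv2.cvtColor(im,6);u,v=np.round(p).astype(int);print(g[v,u-40:u+41].tolist());print(g[v-45:v+46,u].tolist())
E
```

```text
clock: 22.9
tcp_pos: [0.5021, -0.0618, 0.1356]
tcp_rot: [-0.0, 1.0, 0.024, -0.0]
force: [-0.2, -0.1, -0.9]
gripper_width: 0.0541
finger_force: 0.0
22.95 [ 0.50200039 -0.06176289  0.13523247] [-3.37202506e-04  9.99702301e-01  2.43820013e-02 -8.44485262e-04] [-0.32485231 -0.69223547  1.03936973]
plate [([258.7, 21.4, 121.5, 194.2], 0.79)]
hood [([232.0, 1.4, 173.1, 240.0], 0.96)]
[319.61357935  67.10992891] [295.37824136  65.84985551] [321.30025782 212.22764644]
[[319.0, 69.0, 25.700000762939453], [319.0, 69.0, 14.399999618530273]]
[241, 241, 241, 241, 242, 242, 241, 242, 241, 241, 242, 240, 242, 247, 196, 196, 179, 250, 243, 241, 241, 241, 241, 244, 249, 174, 129, 29, 37, 46, 45, 47, 46, 46, 48, 48, 49, 42, 47, 47, 49, 44, 47, 47, 46, 45, 48, 51, 46, 46, 47, 45, 30, 111, 249, 249, 243, 242, 243, 242, 243, 247, 244, 89, 130, 184, 223, 247, 243, 242, 243, 241, 243, 242, 243, 242, 242, 242, 244, 242, 242]
[45, 41, 30, 9, 254, 243, 235, 236, 237, 236, 236, 237, 237, 236, 238, 238, 240, 244, 203, 44, 48, 171, 254, 243, 241, 240, 241, 240, 240, 241, 243, 254, 210, 51, 39, 42, 43, 44, 44, 46, 46, 50, 47, 47, 43, 49, 47, 43, 46, 46, 43, 47, 51, 43, 49, 46, 47, 47, 50, 47, 47, 32, 70, 148, 253, 244, 243, 244, 242, 242, 244, 246, 254, 220, 65, 250, 246, 243, 242, 243, 242, 243, 242, 242, 242, 242, 242, 243, 243, 242, 243]
```

```bash
python3 -m jog '[{"dx":-0.8,"dy":1.5,"dz":0,"turn":0,"gripper":0.36},{"dx":-1.5,"dy":3,"dz":0,"turn":0,"gripper":0.36},{"dx":-2.3,"dy":5,"dz":0.2,"turn":0,"gripper":0.36},{"dx":-3,"dy":7,"dz":0.6,"turn":0,"gripper":0.36},{"dx":-3.8,"dy":9,"dz":1,"turn":0,"gripper":0.36},{"dx":-4.08,"dy":9.7,"dz":1.08,"turn":0,"gripper":0.36},{"dx":-4.08,"dy":9.7,"dz":1.08,"turn":0,"gripper":0.36},{"dx":-4.08,"dy":9.7,"dz":1.08,"turn":0,"gripper":0.36},{"dx":-4.08,"dy":9.7,"dz":1.08,"turn":0,"gripper":0.36}]'; python3 look.py w9 dish
python3 - <<'E'
from circ import *
c,im=load('w9')
p=proj(c,[.5185,-.3033,.02]);print(p,circ('w9',*p,12,50))
hsv=cv2.cvtColor(im,cv2.COLOR_BGR2HSV);u,v=np.round(p).astype(int)
for k in (v-10,v,v+10): print(im[k,u-45:u+46:2].tolist())
E
```

```text
clock: 23.95
tcp_pos: [0.4128, -0.308, 0.1088]
tcp_rot: [-0.0, 1.0, 0.025, -0.0]
force: [0.7, -0.2, -0.1]
gripper_width: 0.0601
finger_force: 0.0
24.0 [ 0.41294366 -0.30792036  0.10902542] [-2.07782511e-04  9.99682877e-01  2.51812629e-02 -8.10739336e-05] [0.49869519 0.41635049 0.32621124]
dish [([298.6, 44.1, 51.4, 49.1], 0.96), ([370.7, 131.1, 46.7, 41.5], 0.87), ([191.5, 79.2, 49.1, 49.8], 0.81), ([286.8, 155.1, 40.9, 47.4], 0.56), ([2.8, 0.0, 49.1, 98.6], 0.31)]
[322.46982648  67.53985088] [[325.0, 69.0, 25.100000381469727]]
[[139, 166, 175], [145, 172, 180], [145, 172, 179], [147, 174, 182], [144, 172, 181], [146, 174, 180], [146, 174, 185], [146, 174, 183], [139, 164, 176], [139, 165, 174], [137, 161, 171], [136, 163, 172], [130, 155, 167], [245, 255, 255], [232, 249, 247], [233, 248, 247], [234, 249, 248], [234, 249, 248], [233, 249, 247], [235, 250, 248], [234, 249, 247], [234, 249, 247], [236, 250, 248], [234, 249, 247], [234, 249, 247], [235, 249, 248], [234, 249, 247], [235, 249, 247], [235, 249, 247], [236, 249, 248], [234, 249, 247], [235, 249, 247], [234, 249, 247], [236
[... 1076 characters left out ...]
75, 185], [148, 173, 185], [144, 170, 183], [146, 171, 180], [144, 169, 180], [141, 170, 177], [146, 175, 181], [41, 50, 53], [59, 77, 81], [249, 255, 255], [232, 250, 248], [235, 249, 248], [235, 250, 248], [234, 250, 248], [235, 250, 248], [235, 249, 248], [235, 250, 248], [236, 250, 248], [235, 249, 248], [235, 249, 248], [236, 249, 248], [236, 250, 248], [236, 249, 248], [236, 250, 248], [236, 249, 247], [237, 250, 248], [236, 249, 248], [236, 249, 247], [237, 249, 248], [237, 250, 248], [245, 255, 252], [122, 151, 160], [137, 164, 174], [139, 165, 173], [139, 166, 173], [143, 170, 177], [138, 165, 174], [138, 165, 172], [141, 167, 177], [139, 168, 178], [144, 169, 179], [145, 171, 181]]
```

Run:
```python
from circ import *
c,im=load('w9');g=cv2.cvtColor(im,6)
m=(g[30:110,285:365]>215).astype(np.uint8);n,l,s,ce=cv2.connectedComponentsWithStats(m)
k=1+np.argmax(s[1:,4]);x,y,w,h,A=s[k];e=(285+x+w/2-.5,30+y+h/2-.5);print(s[k],ce[k]+[285,30],e)
print('dish',atz(c,*e,.02),atz(c,*(ce[k]+[285,30]),.02))
c8,im8=load('w8');g=cv2.cvtColor(im8,6)
m=(g[20:115,262:377]>225).astype(np.uint8); 
n,l,s,ce=cv2.connectedComponentsWithStats(1-m);
for i in range(1,n):
    x,y,w,h,A=s[i]
    if A>60: print('blob',262+x,20+y,w,h,A,'ctr',262+x+w/2-.5,20+y+h/2-.5)
for p in [(319.5,68),(319,69)]:
  for z in (.043,.047,.05): print('well',p,z,atz(c8,*p,z))
fe=[atz(c8,u,212,.047) for u in (270,320,370)]
print('front profile',g[200:225,320].tolist(), g[150,255:290].tolist(), g[150,350:390].tolist())
print(r.observe()['tcp_pos'])
```

```text
[  16   14   48   51 1902] [324.08832808  68.84595163] (np.float64(324.5), np.float64(69.0))
dish [ 0.51751775 -0.30494844  0.02      ] [ 0.5176137  -0.30461928  0.02      ]
blob 262 20 115 8 735 ctr 319.0 23.5
blob 294 40 53 57 487 ctr 320.0 68.0
blob 305 54 29 32 686 ctr 319.0 69.5
blob 262 72 4 43 63 ctr 263.5 93.0
well (319.5, 68) 0.043 [ 0.60772657 -0.05490164  0.043     ]
well (319.5, 68) 0.047 [ 0.60734955 -0.05494153  0.047     ]
well (319.5, 68) 0.05 [ 0.60706678 -0.05497144  0.05      ]
well (319, 69) 0.043 [ 0.60696812 -0.05453791  0.043     ]
well (319, 69) 0.047 [ 0.60660322 -0.05458361  0.047     ]
well (319, 69) 0.05 [ 0.60632954 -0.05461788  0.05      ]
front profile [119, 119, 121, 125, 118, 119, 120, 123, 121, 120, 122, 123, 122, 109, 0, 13, 9, 13, 18, 11, 8, 12, 15, 13, 15] [132, 132, 129, 126, 128, 132, 129, 130, 130, 131, 125, 121, 88, 93, 254, 249, 245, 245, 249, 244, 243, 242, 241, 242, 244, 242, 242, 243, 242, 241, 240, 240, 242, 242, 242] [243, 244, 243, 242, 243, 244, 244, 243, 244, 243, 243, 243, 243, 243, 243, 244, 244, 243, 243, 244, 243, 243, 243, 244, 249, 242, 114, 229, 249, 244, 242, 243, 243, 242, 241, 242, 242, 242, 241, 242]
[ 0.41299837 -0.30799009  0.10912244]
```

```bash
python3 -m jog '[{"dx":1.5,"dy":0,"dz":0,"turn":0,"gripper":0.36},{"dx":3,"dy":0.05,"dz":0,"turn":0,"gripper":0.36},{"dx":4.18,"dy":0.08,"dz":0.5,"turn":0,"gripper":0.36},{"dx":4.18,"dy":0.08,"dz":1.5,"turn":0,"gripper":0.36},{"dx":4.18,"dy":0.08,"dz":2.5,"turn":0,"gripper":0.36},{"dx":4.18,"dy":0.08,"dz":3.2,"turn":0,"gripper":0.36},{"dx":4.18,"dy":0.08,"dz":3.6,"turn":0,"gripper":0.36},{"dx":4.18,"dy":0.08,"dz":3.84,"turn":0,"gripper":0.36},{"dx":4.18,"dy":0.08,"dz":3.84,"turn":0,"gripper":0.36}]'; python3 -m jog '[{"dx":0,"dy":0,"dz":0.04,"turn":0,"gripper":0.36},{"dx":0,"dy":0,"dz":0.08,"turn":0,"gripper":0.36},{"dx":0,"dy":0,"dz":0.12,"turn":0,"gripper":0.36},{"dx":0,"dy":0,"dz":0.16,"turn":0,"gripper":0.36},{"dx":0,"dy":0,"dz":0.2,"turn":0,"gripper":0.36}]'; python3 look.py w10 dish
```

```text
clock: 24.95
tcp_pos: [0.5171, -0.3057, 0.0129]
tcp_rot: [-0.0, 1.0, 0.025, -0.0]
force: [0.5, 0.4, -0.1]
gripper_width: 0.06
finger_force: 0.0
clock: 25.45
tcp_pos: [0.517, -0.3061, 0.0081]
tcp_rot: [0.0, 1.0, 0.024, 0.0]
force: [0.6, 0.5, 0.6]
gripper_width: 0.0597
finger_force: 0.0
25.5 [ 0.51699087 -0.30603305  0.00786492] [-2.71485893e-05  9.99702636e-01  2.43851866e-02 -2.27849052e-05] [-0.52896416 -0.66370225  0.30459475]
dish [([369.6, 40.5, 83.1, 83.7], 0.87), ([285.0, 210.9, 69.7, 67.6], 0.84), ([148.3, 247.5, 61.5, 38.7], 0.84), ([270.8, 331.5, 57.5, 37.5], 0.79), ([381.4, 329.0, 39.7, 34.4], 0.58)]
```

```bash
(python3 -m jog '[{"dx":0,"dy":0,"dz":0.04,"turn":0,"gripper":0.36},{"dx":0,"dy":0,"dz":0.08,"turn":0,"gripper":0.36},{"dx":0,"dy":0,"dz":0.12,"turn":0,"gripper":0.36},{"dx":0,"dy":0,"dz":0.16,"turn":0,"gripper":0.36}]') | grep -E 'tcp_pos|force: \['
```

```text
tcp_pos: [0.517, -0.3061, 0.0039]
force: [-0.8, -0.1, -0.1]
```

```bash
(python3 -m jog '[{"dx":0,"dy":0,"dz":0.04,"turn":0,"gripper":0.36},{"dx":0,"dy":0,"dz":0.08,"turn":0,"gripper":0.36}]') | grep -E 'tcp_pos|force: \['
```

```text
tcp_pos: [0.517, -0.3061, 0.0019]
force: [-0.0, 0.0, 0.3]
```

```bash
(python3 -m jog '[{"dx":0,"dy":0,"dz":0.04,"turn":0,"gripper":0.36}]') | grep -E 'tcp_pos|force: \['
```

```text
tcp_pos: [0.517, -0.3061, 0.0009]
force: [0.4, -0.1, 0.2]
```

```bash
(python3 -m jog '[{"dx":0,"dy":0,"dz":0.04,"turn":0,"gripper":0.36}]') | grep -E 'tcp_pos|force: \['
```

```text
tcp_pos: [0.517, -0.3061, -0.0001]
force: [-0.0, -0.7, -1.1]
```

```bash
(python3 -m jog '[{"dx":0,"dy":0,"dz":0.04,"turn":0,"gripper":0.36}]') | grep -E 'tcp_pos|force: \['
```

```text
tcp_pos: [0.517, -0.306, -0.0011]
force: [-0.8, -0.8, -0.0]
```

```bash
(python3 -m jog '[{"dx":0,"dy":0,"dz":0.04,"turn":0,"gripper":0.36}]') | grep -E 'tcp_pos|force: \['
```

```text
tcp_pos: [0.517, -0.306, -0.0021]
force: [0.8, 0.1, -0.6]
```

```bash
(python3 -m jog '[{"dx":0,"dy":0,"dz":0.04,"turn":0,"gripper":0.36}]') | grep -E 'tcp_pos|force: \['
```

```text
tcp_pos: [0.517, -0.306, -0.0031]
force: [0.0, -0.6, -0.5]
```

```bash
(python3 -m jog '[{"dx":0,"dy":0,"dz":0.04,"turn":0,"gripper":0.36}]') | grep -E 'tcp_pos|force: \['
```

```text
tcp_pos: [0.517, -0.3061, -0.0041]
force: [-0.7, 0.4, -0.1]
```

```bash
(python3 -m jog '[{"dx":0,"dy":0,"dz":0.04,"turn":0,"gripper":0.36}]') | grep -E 'tcp_pos|force: \['
```

```text
tcp_pos: [0.517, -0.3061, -0.0051]
force: [0.7, -0.2, -0.0]
```

```bash
(python3 -m jog '[{"dx":0,"dy":0,"dz":0.04,"turn":0,"gripper":0.36}]') | grep -E 'tcp_pos|force: \['
```

```text
tcp_pos: [0.517, -0.3061, -0.0061]
force: [-0.0, 0.1, 0.0]
```

```bash
(python3 -m jog '[{"dx":0,"dy":0,"dz":0.04,"turn":0,"gripper":0.36}]') | grep -E 'tcp_pos|force: \['
```

```text
tcp_pos: [0.517, -0.3061, -0.0071]
force: [0.1, -0.0, 0.6]
```

```bash
(python3 -m jog '[{"dx":0,"dy":0,"dz":0.04,"turn":0,"gripper":0.36}]') | grep -E 'tcp_pos|force: \['
```

```text
tcp_pos: [0.517, -0.306, -0.0081]
force: [0.0, -1.4, -1.1]
```

```bash
(python3 -m jog '[{"dx":0,"dy":0,"dz":0.04,"turn":0,"gripper":0.36}]') | grep -E 'tcp_pos|force: \['
```

```text
tcp_pos: [0.517, -0.306, -0.0091]
force: [-1.0, -1.0, -0.1]
```

```bash
(python3 -m jog '[{"dx":0,"dy":0,"dz":0.04,"turn":0,"gripper":0.36}]') | grep -E 'tcp_pos|force: \['
```

```text
tcp_pos: [0.517, -0.3061, -0.0101]
force: [-0.5, 0.8, 0.2]
```

```bash
(python3 -m jog '[{"dx":0,"dy":0,"dz":0.04,"turn":0,"gripper":0.36}]') | grep -E 'tcp_pos|force: \['
```

```text
tcp_pos: [0.517, -0.306, -0.0111]
force: [0.2, -0.5, 0.2]
```

```bash
(python3 -m jog '[{"dx":0,"dy":0,"dz":0.04,"turn":0,"gripper":0.36}]') | grep -E 'tcp_pos|force: \['
```

```text
tcp_pos: [0.5171, -0.3061, -0.0116]
force: [-2.6, 1.6, 11.2]
```

```bash
python3 look.py w11 dish
python3 - <<'E'
from h import *
c=cam('scene');d=cam('side')
print([e['extent'] for e in r.recognise('dish','scene')],[e['extent'] for e in r.recognise('dish','side')])
for z in (-.01,0,.01,.02): print(z,proj(c,[.517,-.306,z]),proj(d,[.517,-.306,z]))
for y in (-.336,-.276):
  p=proj(c,[.517,y,.01]).round().astype(int);print(y,p,c['image'][p[1]-10:p[1]+12,p[0]-8:p[0]+9:2].mean(2).astype(int).tolist())
E
```

```text
27.6 [ 0.51701875 -0.30606261 -0.01153499] [6.73183998e-05 9.99701757e-01 2.44211300e-02 2.89840501e-05] [-0.21645193  0.61457289  3.74275944]
dish [([388.0, 330.5, 36.4, 34.7], 0.91), ([272.2, 350.2, 50.5, 16.5], 0.9), ([374.2, 30.5, 96.5, 96.9], 0.8), ([282.3, 222.5, 76.5, 78.3], 0.78)]
[[224.0, 270.0, 19.2, 22.2], [237.9, 303.6, 16.5, 20.7]] [[442.2, 186.6, 15.7, 11.1], [435.1, 201.6, 14.0, 11.0]]
-0.01 [235.1070981 285.4611509] [415.73196419 197.75624836]
0 [234.41500303 283.1707003 ] [416.03448485 194.67556192]
0.01 [233.71334788 280.8468148 ] [416.33927026 191.56993286]
0.02 [233.00194387 278.4887926 ] [416.64634394 188.43907533]
-0.336 [224 289] [[26, 19, 40, 41, 47, 72, 91, 92, 92], [25, 24, 41, 41, 38, 75, 92, 91, 92], [26, 36, 42, 37, 27, 70, 91, 91, 92], [35, 40, 41, 30, 18, 61, 92, 92, 91], [40, 41, 36, 21, 17, 50, 92, 92, 92], [40, 41, 30, 14, 16, 43, 86, 92, 92], [44, 37, 19, 15, 18, 45, 77, 90, 92], [59, 26, 16, 15, 21, 50, 66, 86, 91], [69, 18, 15, 15, 21, 54, 59, 77, 89], [59, 18, 14, 14, 17, 45, 56, 66, 81], [52, 17, 14, 14, 15, 36, 59, 84, 107], [53, 21, 17, 15, 11
[... 553 characters left out ...]
14, 19, 46, 55], [44, 40, 38, 16, 13, 13, 14, 44, 54], [41, 42, 38, 15, 14, 12, 16, 44, 55], [41, 46, 44, 15, 13, 14, 13, 41, 56], [40, 51, 48, 15, 13, 12, 16, 37, 55], [50, 57, 50, 18, 14, 14, 13, 35, 56], [74, 72, 57, 23, 14, 13, 12, 30, 57], [90, 88, 70, 34, 15, 15, 14, 33, 56], [91, 92, 86, 48, 21, 13, 15, 40, 55], [91, 91, 90, 61, 36, 15, 29, 50, 55], [91, 92, 91, 70, 50, 30, 44, 55, 55], [92, 92, 92, 72, 57, 48, 54, 56, 56], [91, 92, 92, 71, 58, 56, 58, 56, 55], [91, 91, 91, 69, 55, 56, 56, 55, 56], [92, 92, 91, 64, 56, 56, 57, 55, 55], [92, 92, 88, 63, 55, 58, 57, 56, 56], [92, 91, 83, 63, 56, 57, 58, 56, 58], [93, 89, 78, 66, 56, 56, 56, 56, 57], [89, 86, 77, 63, 56, 58, 57, 56, 56]]
```

```bash
python3 -m jog '[{"dx":0,"dy":0,"dz":-0.3,"turn":0,"gripper":0.36},{"dx":0,"dy":0,"dz":-0.48,"turn":0,"gripper":0.36},{"dx":0,"dy":0,"dz":-0.48,"turn":0,"gripper":0.1},{"dx":0,"dy":0,"dz":-0.48,"turn":0,"gripper":0},{"dx":0,"dy":0,"dz":-0.48,"turn":0,"gripper":-0.1},{"dx":0,"dy":0,"dz":-0.48,"turn":0,"gripper":-0.2},{"dx":0,"dy":0,"dz":-0.48,"turn":0,"gripper":-0.3},{"dx":0,"dy":0,"dz":-0.48,"turn":0,"gripper":-0.3},{"dx":0,"dy":0,"dz":-0.48,"turn":0,"gripper":-0.3}]' 10; python3 look.py w12 dish
```

```text
clock: 28.75
tcp_pos: [0.517, -0.3061, -0.0001]
tcp_rot: [-0.0, 1.0, 0.024, -0.0]
force: [0.1, -1.2, 0.2]
gripper_width: 0.0366
finger_force: 10.0
28.8 [ 5.17017375e-01 -3.06047774e-01 -4.80831559e-05] [-2.28321661e-05  9.99702403e-01  2.43947747e-02 -2.52085961e-05] [ 0.47829055 -0.87143202 -0.37526906]
dish [([371.6, 35.9, 88.4, 92.9], 0.87), ([286.9, 214.5, 70.7, 74.5], 0.81), ([270.6, 338.6, 53.8, 31.1], 0.8), ([132.2, 253.8, 61.7, 44.4], 0.71), ([383.4, 333.4, 8.4, 29.9], 0.62)]
```

```bash
python3 -m jog '[{"dx":0,"dy":0,"dz":-0.4,"turn":0,"gripper":-0.3},{"dx":0,"dy":0,"dz":-1.2,"turn":0,"gripper":-0.3},{"dx":0,"dy":0,"dz":-2.2,"turn":0,"gripper":-0.3},{"dx":0,"dy":0,"dz":-3.4,"turn":0,"gripper":-0.3},{"dx":0,"dy":0,"dz":-4.4,"turn":0,"gripper":-0.3},{"dx":0,"dy":0,"dz":-4.8,"turn":0,"gripper":-0.3},{"dx":0,"dy":0,"dz":-4.8,"turn":0,"gripper":-0.3},{"dx":0,"dy":0,"dz":-4.8,"turn":0,"gripper":-0.3}]'; python3 look.py w13 dish
python3 - <<'E'
from circ import *
for n in ('w10','w12','w13'):
    c,im=load(n);g=cv2.cvtColor(im,6)
    m=(g[195:300,270:375]>200).astype(np.uint8);N,l,s,ce=cv2.connectedComponentsWithStats(m)
    T=c['world_from_camera']
    for i in range(1,N):
        if s[i,4]>300:
            x,y,w,h,A=s[i];e=np.array((270+x+w/2-.5,195+y+h/2-.5));print(n,s[i],e,ce[i]+[270,195])
            zt={'w10':.02,'w12':.02,'w13':.14}[n];print(atz(c,*e,zt))
E
```

```text
clock: 29.65
tcp_pos: [0.5166, -0.3057, 0.119]
tcp_rot: [-0.001, 1.0, 0.024, -0.001]
force: [-0.2, -0.0, -0.7]
gripper_width: 0.0369
finger_force: 10.0
29.7 [ 0.51653191 -0.30566248  0.11867086] [-8.24303336e-04  9.99702692e-01  2.43533854e-02 -8.72065896e-04] [-0.20762326 -0.22063008 -0.11223162]
dish [([287.6, 216.2, 71.3, 73.0], 0.87), ([365.1, 232.3, 35.4, 28.1], 0.75), ([208.4, 195.8, 40.7, 40.7], 0.64), ([349.1, 66.3, 45.7, 48.4], 0.6), ([288.2, 274.4, 26.1, 17.5], 0.47)]
```

Run:
```python
from circ import *
c,im=load('w13');g=cv2.cvtColor(im,6)
for k in (225,240,255): print(k,g[k,278:368:2].tolist())
print(g[205:300:2,322].tolist())
for e in [(322.5,252.5)]:
    for z in (.135,.139,.143): print(z,atz(c,*e,z),proj(c,[.5166,-.3057,z]))
```

```text
225 [72, 72, 71, 69, 71, 75, 72, 75, 72, 70, 65, 69, 77, 77, 84, 79, 77, 83, 79, 78, 78, 82, 78, 82, 80, 76, 77, 85, 79, 80, 77, 77, 124, 165, 160, 163, 164, 171, 163, 159, 165, 167, 166, 162, 156]
240 [11, 9, 10, 12, 14, 14, 69, 92, 131, 132, 127, 129, 123, 128, 126, 126, 127, 133, 126, 127, 127, 129, 125, 129, 128, 128, 125, 128, 129, 130, 126, 128, 127, 129, 130, 130, 72, 81, 115, 4, 11, 9, 10, 12, 7]
255 [13, 8, 13, 7, 13, 143, 126, 126, 127, 128, 126, 127, 130, 131, 123, 126, 131, 126, 125, 124, 128, 127, 127, 129, 124, 125, 132, 125, 128, 126, 127, 127, 127, 129, 129, 127, 125, 126, 131, 16, 4, 12, 9, 2, 10]
[69, 70, 72, 67, 68, 72, 97, 91, 79, 80, 78, 102, 129, 130, 127, 130, 126, 124, 127, 128, 129, 128, 129, 126, 122, 127, 126, 127, 128, 130, 127, 126, 127, 127, 125, 126, 123, 126, 128, 125, 121, 131, 167, 167, 160, 156, 155, 155]
0.135 [ 0.51830727 -0.30597369  0.135     ] [321.85183555 255.20161823]
0.139 [ 0.52057606 -0.30584544  0.139     ] [321.86224148 258.98265871]
0.143 [ 0.52284486 -0.3057172   0.143     ] [321.87315703 262.94999941]
```

```bash
python3 -m jog '[{"dx":0.4,"dy":-1,"dz":0,"turn":0,"gripper":-0.3},{"dx":1,"dy":-2.5,"dz":0,"turn":0,"gripper":-0.3},{"dx":1.6,"dy":-4,"dz":0,"turn":0,"gripper":-0.3},{"dx":2.3,"dy":-5.5,"dz":0,"turn":0,"gripper":-0.3},{"dx":2.9,"dy":-7,"dz":0,"turn":0,"gripper":-0.3},{"dx":3.5,"dy":-8.5,"dz":0,"turn":0,"gripper":-0.3},{"dx":3.9,"dy":-9.4,"dz":0,"turn":0,"gripper":-0.3},{"dx":4.06,"dy":-9.87,"dz":0,"turn":0,"gripper":-0.3},{"dx":4.06,"dy":-9.87,"dz":0.5,"turn":0,"gripper":-0.3},{"dx":4.06,"dy":-9.87,"dz":1.3,"turn":0,"gripper":-0.3},{"dx":4.06,"dy":-9.87,"dz":2,"turn":0,"gripper":-0.3},{"dx":4.06,"dy":-9.87,"dz":2.3,"turn":0,"gripper":-0.3},{"dx":4.06,"dy":-9.87,"dz":2.4,"turn":0,"gripper":-0.3},{"dx":4.06,"dy":-9.87,"dz":2.4,"turn":0,"gripper":-0.3},{"dx":4.06,"dy":-9.87,"dz":2.4,"turn":0,"gripper":-0.3}]'; python3 look.py w14 dish
python3 - <<'E'
from circ import *
c,im=load('w14');g=cv2.cvtColor(im,6)
print(g[185:300,322].tolist())
for k in (215,222,230): print(k,g[k,265:380].tolist())
# project well mouth outline
for a in (0,60,90,120,180): print(a,proj(c,[.607+.0205*np.sin(np.radians(a)),-.0548+.0205*np.cos(np.radians(a)),.0505]))
E
```

```text
clock: 31.25
tcp_pos: [0.6067, -0.0551, 0.0606]
tcp_rot: [0.0, 1.0, 0.024, 0.001]
force: [-0.2, 1.2, -0.6]
gripper_width: 0.0367
finger_force: 10.0
31.3 [ 0.6066786  -0.05496591  0.0607058 ] [2.04353278e-04 9.99704923e-01 2.42822161e-02 6.31145799e-04] [-0.1707874   0.1877332  -0.80205957]
dish [([286.4, 215.1, 69.5, 74.3], 0.95), ([511.7, 342.8, 4.2, 11.3], 0.64), ([250.0, 183.7, 145.9, 182.4], 0.28)]
[44, 62, 106, 91, 105, 230, 255, 122, 137, 139, 140, 142, 144, 141, 144, 140, 141, 146, 145, 144, 114, 108, 151, 150, 150, 148, 149, 150, 151, 152, 144, 112, 118, 104, 117, 101, 102, 103, 102, 105, 98, 105, 131, 163, 157, 158, 154, 158, 156, 156, 159, 154, 156, 156, 156, 155, 159, 159, 155, 155, 158, 157, 154, 156, 157, 156, 156, 153, 155, 158, 153, 154, 154, 156, 155, 154, 155, 154, 151, 153, 151, 153, 154, 153, 156, 155, 157, 154, 156, 154, 156, 155, 152, 152, 155, 153, 154, 153, 154, 157, 156, 156, 154, 152, 151, 152, 152, 155, 151, 151, 153, 154, 151, 151, 154]
215 [155, 147, 142, 146, 147, 148, 150, 146, 146, 148, 149, 153, 149, 149, 149, 147, 149, 149, 147, 148, 143, 148, 153, 15
[... 1043 characters left out ...]
, 145, 142, 152, 151, 148, 151, 150, 147, 152, 149, 154, 149, 148, 149, 148, 150, 151, 151, 149, 150, 147, 152, 147, 123, 122, 106, 154, 122, 94, 85, 95, 93, 97, 98, 97, 93, 105, 116, 118, 138, 160, 163, 161, 159, 157, 158, 157, 157, 155, 159, 155, 156, 155, 160, 158, 157, 153, 156, 157, 155, 157, 156, 155, 156, 161, 162, 163, 157, 127, 112, 99, 93, 94, 99, 97, 99, 98, 92, 91, 122, 150, 154, 154, 134, 119, 126, 156, 154, 152, 150, 151, 153, 155, 153, 152, 148, 150, 150, 155, 157, 158, 156, 155, 156, 157, 150, 152, 148, 145, 139, 222, 255]
0 [289.27820342 232.41250986]
60 [306.23260545 207.10219046]
90 [322.99716862 203.68421568]
120 [339.28318533 208.59202846]
180 [353.36308438 235.20570941]
```

Run:
```python
from circ import *
c,_=load('w14')
for dx in (-.002,-.001,0,.001):
    print(dx,'lid bottom',proj(c,[.6067+dx+.019,-.0541,.0687])[1],'lid top',proj(c,[.6067+dx+.019,-.0541,.0807])[1],'rim out',proj(c,[.607+dx+.0205,-.0541,.0505])[1],'rim in',proj(c,[.607+dx+.019,-.0541,.049])[1],proj(c,[.607+dx+.0205,-.0541,.0485])[1])
```

```text
-0.002 lid bottom 221.06473454396948 lid top 230.22350712848578 rim out 206.66978814080105 rim in 208.07320074841977 205.54641830903861
-0.001 lid bottom 219.42114387442373 lid top 228.4754865650038 rim out 205.1539785575101 rim in 206.57574104198792 204.044557335418
0 lid bottom 217.7710893376383 lid top 226.72002846047656 rim out 203.63281581986718 rim in 205.0730435171031 202.53745216108814
0.001 lid bottom 216.1145398211843 lid top 224.95709381249424 rim out 202.10627706263708 rim in 203.56508598765691 201.025080659672
```

```bash
(python3 -m jog '[{"dx":-0.03,"dy":0,"dz":0.1,"turn":0,"gripper":-0.3},{"dx":-0.03,"dy":0,"dz":0.2,"turn":0,"gripper":-0.3},{"dx":-0.03,"dy":0,"dz":0.28,"turn":0,"gripper":-0.3},{"dx":-0.03,"dy":0,"dz":0.34,"turn":0,"gripper":-0.3},{"dx":-0.03,"dy":0,"dz":0.37,"turn":0,"gripper":-0.3}]') | grep -E 'tcp_pos|force: \['
```

```text
tcp_pos: [0.6056, -0.0547, 0.0505]
force: [-0.4, -0.4, -0.9]
```

```bash
(python3 -m jog '[{"dx":0,"dy":0,"dz":0.02,"turn":0,"gripper":-0.3},{"dx":0,"dy":0,"dz":0.04,"turn":0,"gripper":-0.3}]') | grep -E 'tcp_pos|force: \['
```

```text
tcp_pos: [0.6057, -0.0547, 0.0498]
force: [-0.3, -0.1, -0.3]
```

```bash
(python3 -m jog '[{"dx":0,"dy":0,"dz":0.02,"turn":0,"gripper":-0.3}]') | grep -E 'tcp_pos|force: \['
```

```text
tcp_pos: [0.6057, -0.0547, 0.0493]
force: [0.3, 0.1, -0.8]
```

```bash
(python3 -m jog '[{"dx":0,"dy":0,"dz":0.02,"turn":0,"gripper":-0.3}]') | grep -E 'tcp_pos|force: \['
```

```text
tcp_pos: [0.6056, -0.0547, 0.0488]
force: [-0.1, -0.4, -0.6]
```

```bash
(python3 -m jog '[{"dx":0,"dy":0,"dz":0.02,"turn":0,"gripper":-0.3}]') | grep -E 'tcp_pos|force: \['
```

```text
tcp_pos: [0.6056, -0.0547, 0.0483]
force: [-0.4, 0.5, -0.4]
```

It is entering the well freely. I'll continue at the same pace.

```bash
(python3 -m jog '[{"dx":0,"dy":0,"dz":0.02,"turn":0,"gripper":-0.3},{"dx":0,"dy":0,"dz":0.04,"turn":0,"gripper":-0.3}]') | grep -E 'tcp_pos|force: \['
```

```text
tcp_pos: [0.6056, -0.0547, 0.0472]
force: [-0.4, 0.1, -0.7]
```

```bash
(python3 -m jog '[{"dx":0,"dy":0,"dz":0.02,"turn":0,"gripper":-0.3}]') | grep -E 'tcp_pos|force: \['
```

```text
tcp_pos: [0.6056, -0.0547, 0.0467]
force: [-0.2, -0.3, -0.6]
```

```bash
(python3 -m jog '[{"dx":0,"dy":0,"dz":0.02,"turn":0,"gripper":-0.3}]') | grep -E 'tcp_pos|force: \['
```

```text
tcp_pos: [0.6056, -0.0547, 0.0462]
force: [0.2, -0.2, -1.5]
```

```bash
(python3 -m jog '[{"dx":0,"dy":0,"dz":0.02,"turn":0,"gripper":-0.3}]') | grep -E 'tcp_pos|force: \['
```

```text
tcp_pos: [0.6056, -0.0547, 0.0457]
force: [-0.3, -0.2, 0.6]
```

```bash
(python3 -m jog '[{"dx":0,"dy":0,"dz":0.02,"turn":0,"gripper":-0.3}]') | grep -E 'tcp_pos|force: \['
```

```text
tcp_pos: [0.6056, -0.0547, 0.0455]
force: [-1.6, -0.7, 5.7]
```

Contact came at TCP z = 0.0455, exactly the computed seated height. I'll release and lift clear.

```bash
python3 -m jog '[{"dx":0,"dy":0,"dz":-0.01,"turn":0,"gripper":-0.1},{"dx":0,"dy":0,"dz":-0.01,"turn":0,"gripper":0.1},{"dx":0,"dy":0,"dz":-0.01,"turn":0,"gripper":0.3},{"dx":0,"dy":0,"dz":-0.01,"turn":0,"gripper":0.36},{"dx":0,"dy":0,"dz":-0.01,"turn":0,"gripper":0.36},{"dx":0,"dy":0,"dz":-0.3,"turn":0,"gripper":0.36},{"dx":0,"dy":0,"dz":-1,"turn":0,"gripper":0.36},{"dx":0,"dy":0,"dz":-2.2,"turn":0,"gripper":0.36},{"dx":0,"dy":0,"dz":-3.4,"turn":0,"gripper":0.36},{"dx":-1,"dy":0,"dz":-4,"turn":0,"gripper":0.36},{"dx":-2.5,"dy":0,"dz":-4,"turn":0,"gripper":0.36},{"dx":-4,"dy":0,"dz":-4,"turn":0,"gripper":0.36},{"dx":-4.1,"dy":0,"dz":-4,"turn":0,"gripper":0.36},{"dx":-4.1,"dy":0,"dz":-4,"turn":0,"gripper":0.36},{"dx":-4.1,"dy":0,"dz":-4,"turn":0,"gripper":0.36}]'; python3 look.py w15 dish plate
python3 - <<'E'
from circ import *
c,im=load('w15');g=cv2.cvtColor(im,6)
p=proj(c,[.6065,-.0548,.0655]);print(p,circ('w15',*p,12,45))
u,v=np.round(p).astype(int);print(g[v,u-40:u+41].tolist());print(g[v-45:v+46,u].tolist())
q=proj(c,[.487,-.063,.0505]);print('front pred',q);print(g[int(q[1])-15:int(q[1])+15,320].tolist())
for z in (.0655,.0705):
  print(z,[proj(c,[.6065+dx,-.0548+dy,z]).round(1).tolist() for dx,dy in((0,.019),(0,-.019),(.019,0),(-.019,0))])
E
```

```text
clock: 34.45
tcp_pos: [0.5045, -0.0599, 0.1457]
tcp_rot: [0.0, 1.0, 0.024, 0.001]
force: [0.0, -0.9, 0.9]
gripper_width: 0.0602
finger_force: 0.0
34.5 [ 0.50446076 -0.05987471  0.14542736] [1.73986717e-04 9.99700091e-01 2.44829186e-02 5.33496122e-04] [ 0.19194094  0.31127543 -0.04716985]
dish [([570.8, 219.0, 43.2, 39.0], 0.88), ([444.3, 185.9, 43.7, 38.2], 0.87), ([500.7, 240.5, 40.5, 34.3], 0.75), ([296.1, 47.6, 49.9, 50.8], 0.61)]
plate [([265.0, 31.9, 113.6, 182.3], 0.9)]
[321.42931332  71.77588464] [[320.0, 74.0, 25.5]]
[242, 242, 241, 241, 241, 241, 242, 241, 240, 240, 242, 242, 243, 245, 253, 106, 253, 244, 240, 240, 240, 240, 241, 240, 240, 240, 240, 241, 240, 241, 241, 241, 240, 241, 240, 240, 239, 242, 241, 242, 241, 240, 241, 240, 241, 241, 241, 240, 240, 240, 241, 241, 241, 241, 242, 240, 241, 241, 240, 241, 240, 241, 240, 244, 237, 168, 222, 249, 244, 242, 243, 242, 243, 241, 243, 242, 243, 244, 243, 243, 242]
[43, 42, 48, 37, 30, 58, 231, 248, 242, 241, 240, 240, 239, 241, 239, 240, 241, 240, 237, 235, 240, 240, 240, 240, 240, 240, 240, 239, 240, 240, 240, 240, 240, 241, 241, 239, 240, 240, 239, 241, 241, 239, 240, 241, 240, 241, 241, 240, 241, 241, 240, 242, 242, 240, 241, 241, 241, 242, 241, 242, 242, 241, 241, 241, 242, 241, 242, 241, 241, 242, 247, 254, 64, 245, 250, 243, 242, 243, 243, 242, 243, 243, 242, 243, 241, 242, 243, 243, 243, 243, 243]
front pred [323.88716347 211.31324664]
[120, 120, 119, 117, 115, 120, 118, 116, 117, 116, 116, 119, 117, 118, 117, 110, 43, 6, 6, 12, 12, 12, 8, 14, 7, 10, 5, 14, 10, 11]
0.0655 [[296.5, 70.5], [346.3, 73.1], [322.7, 44.3], [320.2, 97.9]]
0.0705 [[295.9, 69.8], [346.9, 72.5], [322.7, 43.1], [320.2, 97.9]]
```

```bash
python3 -c "
from rig import r
print(r.sign_off())"
```

```text
the job is handed in; nothing more can be done
None
```

I dragged the plate out onto its stop, set the white dish upright and fully down in the well, released it, and handed the job in at about 34.5 s; end-of-call force readings never exceeded about 22 N on the plate.

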